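# Press new caps onto shuffleboard pucks and collect them

### The arm

A 6-joint arm with a two-finger parallel gripper is mounted at the origin on the work surface. World frame = base frame: x ahead of the robot, y to its left, z up, the work surface at z = 0. Lengths are in m, angles in rad, forces in N, time in s.
With the tool pointing down it reaches from about 0.3 to 0.875 m from the base axis. Payload 4.2 kg.
Tool frame: the origin (TCP) lies midway between the tips of the shut fingers; the grasp point (between the pads) lies 19 mm behind it; z points along the fingers, y is the direction in which the jaws open and shut (so a half turn about z gives the same grasp; the last joint's range is limited). The gripper opens to 85 mm and grips with 20 to 120 N. Pads are 22 mm wide; open, the fingers measure 114 mm over their backs; the gripper's body (76 mm by 85 mm) begins 54 mm behind the grasp point. The pads swing forward as they close: fully open they stand 13 mm farther back than shut.
Start: joints at [1.322, 0.32, 1.565, -0, 1.257, -0.02], TCP at [0.13, 0.56, 0.231] pointing down, gripper open.
Joint ranges: [-3.11, 3.11], [-0.84, 2.01], [0.21, 2.61], [-1.34, 4.49], [0.05, 2.63], [-2.56, 2.56]. Speed limits (rad/s): [2.57, 2.57, 3.14, 3.14, 3.14, 3.14].

### API

Orientations are given as [roll, pitch, yaw] about the fixed x, y, z axes, in that order (R = Rz(yaw) Ry(pitch) Rx(roll)).
In Python, from bench import manip gives the robot as it stands. The module is installed in compiled form; this text tells all that it offers.
- The arm moves only by the shell command python3 -m handwheel 'ROWS' [FORCE]. ROWS is JSON, a list of rows, each a list of 7 numbers: the turn, a rotation vector about the tool's x, y, z in rad, then the shift along the tool's x, y, z in m, then the opening, from 0 (shut) to 1 (fully open). A call has 1 to 20 rows; each row shifts and turns the commanded pose from where the row before left it, along the tool's axes as they then stand; what a row does not reach is not made up. A row lasts 1/12 s, in which the tool goes at most 41.7 mm and 7.16 degrees, less where a joint would pass 70% of its speed; a pose out of reach is approached as far as the arm can. A call is refused whole if a number of a shift passes 0.0417 or a number of a turn 0.125, either way. A call with a gripper value outside its range is refused whole. The fingers move at their own pace and stop on an object; FORCE is the grip in N (left out, the last holds). Time passes only in rows, so rows that do not move let the fingers close. It gives the time, the measured TCP pose, the force and the opening at its end, in the units of the state.
- manip.sense(): the state, without advancing time (a new reading comes with each control period).
- manip.capture(name): name is "scene" or "side" or "wrist"; returns a dict with "frame" (480x640x3 uint8, red, green, blue), "fov_y" (degrees; the focal length in pixels is half the picture's height over the tangent of half this angle, whatever the lens; pixels are square), "cx", "cy" (the principal point, pixels), "pose" (4x4, takes a point from camera to world coordinates); the wrist camera has in their place "tool_from_camera" (4x4, takes a point from camera to tool coordinates, whose origin is the TCP and whose axes are the flange's). Camera axes: x right, y up, looking along -z (the intrinsics and any distortion apply to the point x, -y, -z); pixel columns grow to the right and rows downward; lengths in m; the calibration is good to about 2 mm. A picture is of the moment at which its call begins: read the wrist's pose just before it. There is no depth.
- manip.finish_job(): hands the job in, once; it reports no verdict.
The state is a dict: "time_s": time; "q": joint angles; "joint_velocities": joint speeds; "tau": joint torques, N m; "position": TCP position; "eef_rot": TCP orientation; "wrist_force": force on the tool from outside, world axes, zero at the start; "moment": the same for the moment, N m; "opening": finger opening in m.
Only numpy, scipy, OpenCV 4.12 (cv2) and the standard library are available. Lean on these libraries where they do the work, as an engineer would, in place of code of your own. Each camera call takes 0.05 s, during which the arm holds its last target.

### The job

First take the scrap puck without a cap off the press and drop it into the red reject box. Then stand every capped puck cap up on the press, one to a marked spot, pull the sprung lever all the way down to its stop once they are all on, hold it there for a second and ease it slowly back home without letting it fly. Finally drop all the pressed pucks into the wire basket, leaving the dice cup, the can and the brush where they are.

Things in the scene. Friction and masses are not known exactly. Their poses are not given: they have to be found in the camera images.
- puck_a: shuffleboard puck: steel disc 60 mm diameter, 24 mm high, with a cap in blue: 52 mm diameter, 8 mm high on top (32 mm in all), about 0.25 kg, loose; starts cap up on the green felt mat to the robot's left. Origin: centre of the underside, z up through the cap. May be absent (None).
- puck_b: shuffleboard puck: steel disc 60 mm diameter, 24 mm high, with a cap in yellow: 52 mm diameter, 8 mm high on top (32 mm in all), about 0.25 kg, loose; starts cap up on the green felt mat to the robot's left. Origin: centre of the underside, z up through the cap. May be absent (None).
- puck_c: shuffleboard puck: steel disc 60 mm diameter, 24 mm high, with a cap in orange: 52 mm diameter, 8 mm high on top (32 mm in all), about 0.25 kg, loose; starts cap up on the green felt mat to the robot's left. Origin: centre of the underside, z up through the cap. May be absent (None).
- scrap: scrap puck without a cap: dark steel disc 60 mm diameter, 24 mm high, about 0.22 kg, loose; starts lying somewhere on the press bed. Origin: centre of the underside, z up.
- press: grey cap press, fixed. Origin: centre of the bed's underside; x points away from the operator (to the hinge), y left, z up. Bed: flat plate faced with black rubber, top 20 mm above the table, 125 mm (x) by 300 mm (y) about the origin, running on to x = 140 mm at the back. Two lugs at x = 130, y = +-166 mm, 86 mm high, carry the lever hinge. With the lever home the bed is open from above.
- spot0 (a point): left one of three round spots on the bed (black, yellow rim, 76 mm diameter), 80 mm apart in a row along the press's y; the point is its centre on the bed's top
- spot1 (a point): middle spot, likewise
- spot2 (a point): right spot, likewise
- lever (a joint): press lever, level hinge axis along the press's y: 0 rad = home (upright, leaning 5 degrees back, held by a spring), 1.66 = pulled towards the operator and down to its stop, lying level, its green platen 1 mm above the caps of pucks on the spots. Pull at the grip: 4 N near home, 11 N at the bottom. Let go low down it flies back at about 3 rad/s; let go within 0.3 rad of home it is harmless.
- lever_handle (a point): centre of the lever's red round grip bar: 20 mm diameter, 200 mm long along the press's y, 235 mm from the hinge axis, held by two side arms 304 mm apart. The platen spans 87 to 165 mm from the hinge, so both sides of the bar's middle are free. Height 300 mm at home, 66 mm pulled down. The bar turns with the lever.
- lever_hinge (a point): middle of the lever's hinge axis, 66 mm above the table, 130 mm behind the row of spots
- basket: steel wire basket for finished pucks, fixed, 140 mm (x) by 190 mm (y), 80 mm high, walls 5 mm, floor 4 mm, open top. Origin: centre of the underside. To the robot's right; basket and reject box swap places.
- reject: red plastic reject box, fixed, 140 mm (x) by 190 mm (y), 80 mm high, walls 5 mm, open top. Origin: centre of the underside.
- cup: bystander: loose empty dice cup of brown leatherette, 80 mm diameter, 100 mm high, standing open side up, far left beyond the felt mat. Origin: centre of the underside.
- wax: bystander: white and blue can, 66 mm diameter, 130 mm high, standing loose beyond the press. Origin: centre of the underside.
- brush: bystander: loose table brush (wooden handle), 200 mm long, lying near the robot on its left.

How it is judged:
By the outcome, as a careful person would: the job done as asked, in the order asked, and still so for the second after the job is handed in, with the robot touching nothing.
Of puck_a, puck_b, puck_c only 2 to 3 are there at a start; the rules pass over those that are not, and their reading is None.
At some moment in a run one of puck_a, puck_b, puck_c, scrap may be knocked a few centimetres aside while the robot is not near it.
It also fails if it takes over 210 s, if anything falls off the work surface, if the arm or the gripper's body presses on something with over 40 N, if the wrist force passes 120 N, or if a joint passes its speed limit or range.

## Working session

There is one attempt and no reset: what is moved stays moved. The work goes in short steps, Python scripts to look and compute and a shell command to move; the robot and the scene stay as the last step left them, time stands still between calls to the robot, and variables do not carry over. Pictures are saved under pics/ and viewed, and the job is handed in when it is done.

```bash
mkdir -p pics; cat > h.py <<'E'
import numpy as np, cv2
from bench import manip
from scipy.spatial.transform import Rotation as R
def snap(name,fn):
    s=manip.sense(); c=manip.capture(name)
    cv2.imwrite('pics/'+fn,c['frame'][:,:,::-1])
    if name=='wrist':
        T=np.eye(4);T[:3,:3]=R.from_euler('xyz',s['eef_rot']).as_matrix();T[:3,3]=s['position']
        c['pose']=T@c['tool_from_camera']
    return c
def ray(c,u,v):
    f=240/np.tan(np.radians(c['fov_y']/2))
    d=np.array([(u-c['cx'])/f,-(v-c['cy'])/f,-1.]);P=c['pose']
    return P[:3,3],P[:3,:3]@d
def onz(c,u,v,z):
    o,d=ray(c,u,v);return o+d*(z-o[2])/d[2]
def proj(c,p):
    f=240/np.tan(np.radians(c['fov_y']/2))
    q=np.linalg.inv(c['pose'])@np.append(p,1)
    return c['cx']+f*q[0]/-q[2], c['cy']-f*q[1]/-q[2]
E
python3 - <<'E'
from h import *
np.set_printoptions(precision=4,suppress=True)
print(manip.sense())
for n in ['scene','side','wrist']:
    c=snap(n,n+'0.png');print({k:v for k,v in c.items() if k!='frame'})
E
```

```text
{'time_s': 0.0, 'q': array([ 1.322 ,  0.3203,  1.5657,  0.    ,  1.2574, -0.02  ]), 'joint_velocities': array([-0.0002,  0.0005, -0.0019, -0.0017,  0.0009, -0.0015]), 'tau': array([ -0.0027, -41.5524, -23.4158,  -0.0004,   0.0084,  -0.    ]), 'position': array([0.1303, 0.5596, 0.2305]), 'eef_rot': array([-3.1398, -0.    ,  2.9128]), 'wrist_force': array([-0.0041, -0.5276, -0.0245]), 'moment': array([-0.0421, -0.0043,  0.0198]), 'opening': 0.08569910896911763}
{'fov_y': 44.08195343056035, 'cx': 307.1449000087763, 'cy': 236.7928978469165, 'pose': array([[-0.6477, -0.5873,  0.4853,  1.2682],
       [ 0.7618, -0.4888,  0.4252,  0.6419],
       [-0.0126,  0.6451,  0.764 ,  1.3377],
       [ 0.    ,  0.    ,  0.    ,  1.    ]])}
{'fov_y': 44.3037580411061, 'cx': 320.6431110573555, 'cy': 234.7269803494404, 'pose': array([[-0.9955,  0.0608, -0.0723,  0.416 ],
       [-0.0933, -0.7554,  0.6486,  0.9473],
       [-0.0151,  0.6524,  0.7577,  1.2631],
       [ 0.    ,  0.    ,  0.    ,  1.    ]])}
{'fov_y': 71.9498486521541, 'cx': 321.5981596845249, 'cy': 239.5858328900062, 'tool_from_camera': array([[-0.0005,  0.9506,  0.3105,  0.0783],
       [ 1.    ,  0.0006, -0.    ,  0.0002],
       [-0.0002,  0.3105, -0.9506, -0.1417],
       [ 0.    ,  0.    ,  0.    ,  1.    ]]), 'pose': array([[ 0.2273, -0.9258, -0.302 ,  0.0542],
       [ 0.9738,  0.2157,  0.0718,  0.5778],
       [-0.0014, -0.3105,  0.9506,  0.3723],
       [ 0.    ,  0.    ,  0.    ,  1.    ]])}
```

View pics/scene0.png

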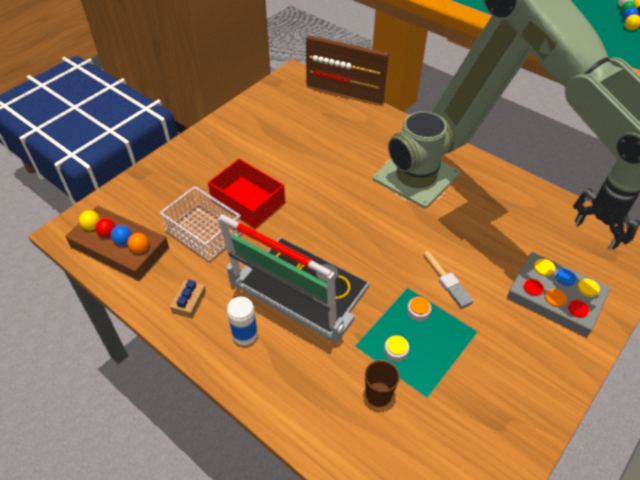

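View pics/side0.png

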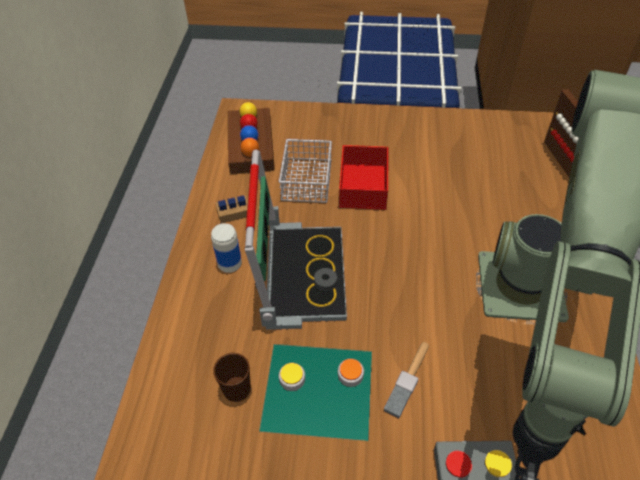

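View pics/wrist0.png

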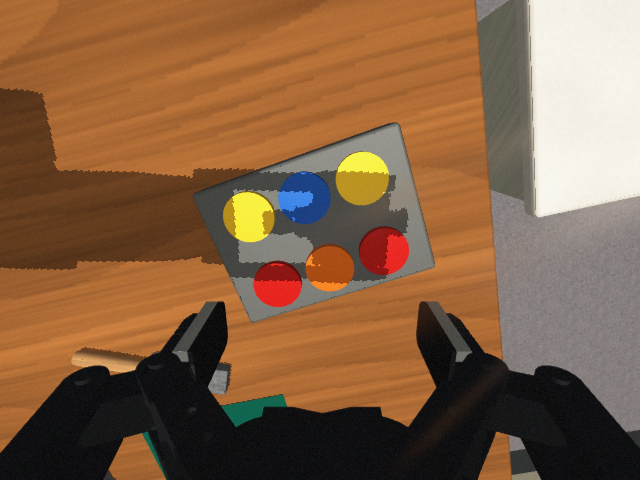

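```bash
python3 - <<'E'
import cv2
a=cv2.imread('pics/side0.png');cv2.imwrite('pics/side0z.png',cv2.resize(a[120:410,200:440],None,fx=2.5,fy=2.06*1.0,interpolation=cv2.INTER_CUBIC)) 
cv2.imwrite('pics/side0z.png',cv2.resize(a[210:410,200:440],None,fx=3,fy=3,interpolation=cv2.INTER_CUBIC)) 
E
```

```text
(no output)
```

View pics/side0z.png

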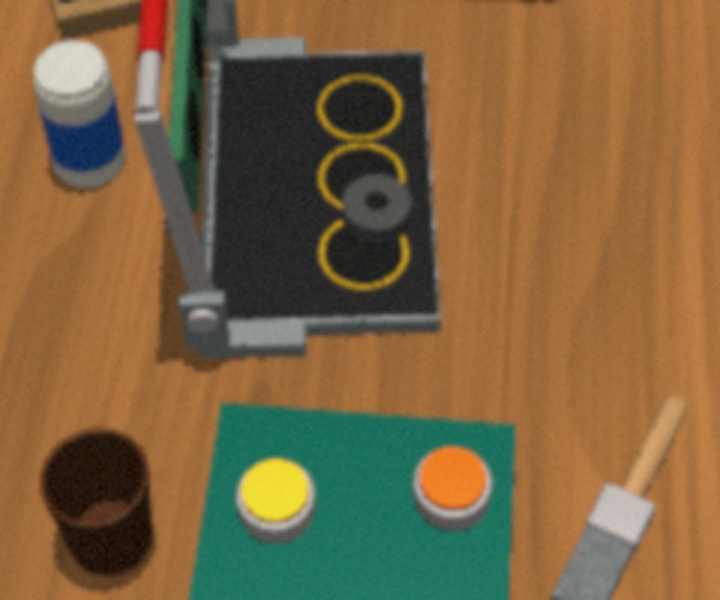

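```bash
cat > meas.py <<'E'
from h import *
np.set_printoptions(precision=4,suppress=True)
import sys
def blobs(c,lo,hi,z,mn=40,roi=None):
    hsv=cv2.cvtColor(c['frame'],cv2.COLOR_RGB2HSV)
    m=cv2.inRange(hsv,lo,hi)
    if roi:
        k=np.zeros_like(m);k[roi[1]:roi[3],roi[0]:roi[2]]=255;m&=k
    n,l,s,ce=cv2.connectedComponentsWithStats(m)
    out=[]
    for i in range(1,n):
        if s[i,4]<mn: continue
        ct,_=cv2.findContours((l==i).astype(np.uint8),cv2.RETR_EXTERNAL,cv2.CHAIN_APPROX_NONE)
        ct=max(ct,key=len)[:,0]
        P=np.array([onz(c,u,v,z)[:2] for u,v in ct])
        (x,y),r=cv2.minEnclosingCircle((P*1000).astype(np.float32))
        # circle LSQ
        A=np.c_[2*P,np.ones(len(P))];b=(P**2).sum(1);q=np.linalg.lstsq(A,b,rcond=None)[0]
        out.append((s[i,:5].tolist(),'circ',q[:2],np.sqrt(q[2]+q[:2]@q[:2]),'res',np.std(np.hypot(*(P-q[:2]).T))))
    return out
E
python3 - <<'E'
from meas import *
c=snap('side','s1.png')
print('yellow');[print(b) for b in blobs(c,(22,150,150),(35,255,255),0.034,roi=(260,340,320,400))]
print('orange');[print(b) for b in blobs(c,(5,190,200),(18,255,255),0.034,roi=(330,350,375,395))]
print('rings');[print(b) for b in blobs(c,(20,110,90),(35,255,255),0.02,mn=15,roi=(290,225,350,315))]
f=c['frame'];hsv=cv2.cvtColor(f,cv2.COLOR_RGB2HSV)
print(hsv[278,300:345].tolist())
c2=snap('scene','s2.png')
print('sc yellow');[print(b) for b in blobs(c2,(22,150,150),(35,255,255),0.034,roi=(370,320,425,370))]
print('sc orange');[print(b) for b in blobs(c2,(5,190,200),(18,255,255),0.034,roi=(400,290,440,325))]
E
```

```text
yellow
([281, 363, 21, 21, 346], 'circ', array([0.5617, 0.3164]), np.float64(0.024156269099792703), 'res', np.float64(0.0008925548571452755))
orange
([341, 360, 20, 19, 310], 'circ', array([0.4271, 0.2948]), np.float64(0.02291337726091708), 'res', np.float64(0.0007855152363072608))
rings
([305, 235, 31, 45, 354], 'circ', array([ 0.5367, -0.0459]), np.float64(0.0525934329609147), 'res', np.float64(0.019620072738267862))
([306, 283, 31, 24, 180], 'circ', array([0.5157, 0.0811]), np.float64(0.036274840798504876), 'res', np.float64(0.003044896222459801))
[[23, 23, 44], [18, 27, 47], [120, 6, 45], [6, 33, 39], [40, 41, 37], [30, 7, 38], [60, 28, 37], [50, 18, 42], [36, 28, 46], [22, 100, 56], [21, 140, 82], [22, 180, 116], [22, 196, 147], [21, 184, 147], [21, 102, 113], [27, 29, 88], [20, 9, 84], [42, 15, 87], [38, 12, 84], [68, 12, 86], [20, 10, 80], [42, 17, 76], [40, 13, 59], [45, 25, 41], [15, 26, 40], [30, 8, 33], [30, 41, 31], [38, 26, 40], [30, 5, 52], [30, 11, 71], [40, 9, 82], [30, 6, 85], [12, 15, 85], [36, 15, 86], [40, 9, 84], [25, 18, 86], [40, 20, 76], [75, 9, 55], [30, 6, 44], [0, 0, 37], [60, 12, 41], [15, 12, 41], [45, 11, 47], [17, 46, 77], [14, 104, 125]]
sc yellow
([387, 336, 20, 19, 300], 'circ', array([0.5649, 0.3153]), np.float64(0.024744826484687295), 'res', np.float64(0.0010485925673025763))
sc orange
([411, 297, 18, 17, 243], 'circ', array([0.4297, 0.2936]), np.float64(0.02391142433385259), 'res', np.float64(0.0012370500098482682))
```

```bash
cat > spots.py <<'E'
from meas import *
from scipy.optimize import least_squares
def spots(c,roi=(290,225,350,315),p0=(0.51,0.0,0.0)):
    hsv=cv2.cvtColor(c['frame'],cv2.COLOR_RGB2HSV)
    m=cv2.inRange(hsv,(18,100,80),(36,255,255))
    v,u=np.nonzero(m[roi[1]:roi[3],roi[0]:roi[2]])
    P=np.array([onz(c,a+roi[0],b+roi[1],0.02)[:2] for a,b in zip(u,v)])
    def cen(p): 
        e=np.array([-np.sin(p[2]),np.cos(p[2])]);return [p[:2]+k*0.08*e for k in (1,0,-1)]
    def res(p): return min_abs(p)
    def min_abs(p):
        D=np.array([np.hypot(*(P-q).T)-p[3] for q in cen(p)]);i=np.abs(D).argmin(0);return D[i,np.arange(len(P))]
    r=least_squares(res,[*p0,0.036],loss='soft_l1',f_scale=0.002)
    return r.x,cen(r.x),np.sqrt(np.mean(res(r.x)**2)),len(P)
E
python3 - <<'E'
from spots import *
c=snap('side','s3.png')
for g in (0.0,0.02,0.04): print(spots(c,p0=(0.51,g,0)))
hsv=cv2.cvtColor(c['frame'],cv2.COLOR_RGB2HSV)
# scrap: grey
print('scrap');[print(b) for b in blobs(c,(0,0,60),(179,60,110),0.044,mn=60,roi=(305,262,342,295))]
# boxes corners by projecting guesses
for u,v in [(341,147),(387,147),(387,208),(341,208),(283,140),(331,140),(329,201),(281,201)]: print((u,v),onz(c,u,v,0.08)[:2])
for u,v in [(343,228),(345.5,315),(272,230)]: print('bed',onz(c,u,v,0.02)[:2])
E
```

```text
(array([0.5251, 0.0011, 0.116 , 0.0363]), [array([0.5158, 0.0806]), array([0.5251, 0.0011]), array([ 0.5344, -0.0784])], np.float64(0.0027782152209673704), 600)
(array([0.5251, 0.0011, 0.116 , 0.0363]), [array([0.5158, 0.0806]), array([0.5251, 0.0011]), array([ 0.5344, -0.0784])], np.float64(0.002778215221016258), 600)
(array([0.5251, 0.0011, 0.116 , 0.0363]), [array([0.5158, 0.0806]), array([0.5251, 0.0011]), array([ 0.5344, -0.0784])], np.float64(0.002778215222969389), 600)
scrap
([314, 268, 23, 19, 299], 'circ', array([0.5075, 0.0451]), np.float64(0.02832398935102927), 'res', np.float64(0.0010840033435985125))
(341, 147) [ 0.5001 -0.4202]
(387, 147) [ 0.3612 -0.4307]
(387, 208) [ 0.356  -0.1766]
(341, 208) [ 0.4821 -0.1666]
(283, 140) [ 0.6803 -0.4392]
(331, 140) [ 0.533  -0.4503]
(329, 201) [ 0.5173 -0.1906]
(281, 201) [ 0.6507 -0.1801]
bed [ 0.4744 -0.1466]
bed [0.4483 0.1408]
bed [ 0.6724 -0.1232]
```

```bash
cat > go.py <<'E'
# usage: python3 go.py x y z yaw : shift needed in tool axes + z-turn
from h import *
import sys
s=manip.sense();M=R.from_euler('xyz',s['eef_rot']).as_matrix()
t=np.array([float(a) for a in sys.argv[1:4]]);yaw=float(sys.argv[4]) if len(sys.argv)>4 else 1.687
T=R.from_euler('xyz',[np.pi,0,yaw]).as_matrix()
d=M.T@(t-s['position'])
print('t %.2f'%s['time_s'],'pos',s['position'].round(4),'rpy',s['eef_rot'].round(4),'F',s['wrist_force'].round(1),'open %.4f'%s['opening'])
print('shift in current tool axes',d.round(4),' turn',R.from_matrix(M.T@T).as_rotvec().round(4))
print('shift in target tool axes',(T.T@(t-s['position'])).round(4))
E
python3 -m handwheel '[[0,0,0.1225,0,0,0,1],[0,0,0.1225,0,0,0,1],[0,0,0.1225,0,0,0,1],[0,0,0.1225,0,0,0,1],[0,0,0.1225,0,0,0,1],[0,0,0.1225,0,0,0,1],[0,0,0.1225,0,0,0,1],[0,0,0.1225,0,0,0,1],[0,0,0.1225,0,0,0,1],[0,0,0.1225,0,0,0,1]]' 30
python3 go.py 0.5075 0.0451 0.23
```

```text
time_s: 1.13
position: [0.1304, 0.56, 0.2313]
eef_rot: [-3.142, 0.0, 1.682]
wrist_force: [-0.4, 0.4, 1.0]
opening: 0.0857
t 1.13 pos [0.1304 0.56   0.2313] rpy [-3.1416  0.      1.6817] F [-0.4  0.4  1. ] open 0.0857
shift in current tool axes [-0.5534  0.3178  0.0013]  turn [-0.      0.     -0.0053]
shift in target tool axes [-0.5551  0.3149  0.0013]
```

```bash
python3 -m handwheel '[[0,0,0,-0.0307,0.0176,0,1],[0,0,0,-0.0307,0.0176,0,1],[0,0,0,-0.0307,0.0176,0,1],[0,0,0,-0.0307,0.0176,0,1],[0,0,0,-0.0307,0.0176,0,1],[0,0,0,-0.0307,0.0176,0,1],[0,0,0,-0.0307,0.0176,0,1],[0,0,0,-0.0307,0.0176,0,1],[0,0,0,-0.0307,0.0176,0,1],[0,0,0,-0.0307,0.0176,0,1],[0,0,0,-0.0307,0.0176,0,1],[0,0,0,-0.0307,0.0176,0,1],[0,0,0,-0.0307,0.0176,0,1],[0,0,0,-0.0307,0.0176,0,1],[0,0,0,-0.0307,0.0176,0,1],[0,0,0,-0.0307,0.0176,0,1],[0,0,0,-0.0307,0.0176,0,1],[0,0,0,-0.0307,0.0176,0,1],[0,0,0,0,0,0,1]]'
python3 - <<'E'
from h import *
snap('wrist','w1.png')
E
python3 go.py 0.5075 0.0451 0.23
```

```text
time_s: 2.72
position: [0.513, 0.0438, 0.2311]
eef_rot: [3.139, 0.003, 1.683]
wrist_force: [-0.2, 0.2, -0.4]
opening: 0.0856
t 2.77 pos [0.511  0.046  0.2309] rpy [3.1415e+00 2.0000e-04 1.6835e+00] F [-0.2 -0.4 -0.2] open 0.0854
shift in current tool axes [-0.0005 -0.0035  0.0009]  turn [ 0.0001  0.0002 -0.0035]
shift in target tool axes [-0.0005 -0.0035  0.0009]
```

View pics/w1.png

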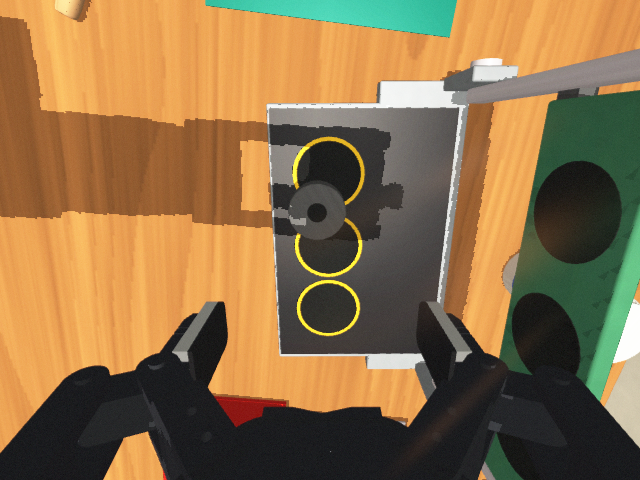

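```bash
python3 - <<'E'
from spots import *
c=snap('wrist','w2.png')
print(spots(c,roi=(280,130,375,345),p0=(.525,0,.116)))
print(onz(c,317,212,0.044), 'edges',onz(c,289,212,.044),onz(c,345,212,.044))
E
```

```text
(array([0.5271, 0.0016, 0.1155, 0.0359]), [array([0.5179, 0.0811]), array([0.5271, 0.0016]), array([ 0.5363, -0.0778])], np.float64(0.0014857266838281893), 2099)
[0.5075 0.0473 0.044 ] edges [0.4792 0.0441 0.044 ] [0.5358 0.0504 0.044 ]
```

```bash
python3 -m handwheel '[[0,0,0,0,-0.0035,0.02,1],[0,0,0,0,0,0.03,1],[0,0,0,0,0,0.03,1],[0,0,0,0,0,0.03,1],[0,0,0,0,0,0.03,1],[0,0,0,0,0,0.025,1],[0,0,0,0,0,0.02,1],[0,0,0,0,0,0.015,1],[0,0,0,0,0,0.01,1],[0,0,0,0,0,0,1],[0,0,0,0,0,0,0.8],[0,0,0,0,0,0,0.5],[0,0,0,0,0,0,0.5],[0,0,0,0,0,0,0.5],[0,0,0,0,0,0,0.5],[0,0,0,0,0,0,0.5]]' 40
python3 go.py 0.5075 0.046 0.02
```

```text
time_s: 4.15
position: [0.5074, 0.0483, 0.023]
eef_rot: [3.138, -0.0, 1.688]
wrist_force: [-0.7, 1.4, 5.7]
opening: 0.0587
t 4.15 pos [0.5074 0.0483 0.023 ] rpy [ 3.1379e+00 -5.0000e-04  1.6876e+00] F [-0.7  1.4  5.7] open 0.0587
shift in current tool axes [-0.0023 -0.0001  0.003 ]  turn [ 0.0037 -0.0005  0.0006]
shift in target tool axes [-0.0023 -0.0001  0.003 ]
```

```bash
python3 -m handwheel '[[0,0,0,0,0,-0.01,0.5],[0,0,0,0,0,-0.02,0.5],[0,0,0,0,0,-0.03,0.5],[0,0,0,0,0,-0.03,0.5],[0,0,0,0,0,-0.03,0.5],[0,0,0,0,0,-0.03,0.5],[0,0,0,0,0,-0.03,0.5],[0,0,0,0,0,0,0.5]]'
python3 - <<'E'
from meas import *
c=snap('side','s4.png');d=snap('scene','c4.png');snap('wrist','w4.png')
for u,v in [(387,208),(341,208)]: print('front bottom',onz(c,u,v,0)[:2])
for n,(x,y) in dict(rej=(.423,-.331),bas=(.5995,-.350)).items():
    X=np.array([.997,.075]);Y=np.array([-.075,.997])
    for cam,fn in ((c,'side'),(d,'scene')):
        im=cv2.imread('pics/%s4.png'%('s' if fn=='side' else 'c')) if n=='rej' else cv2.imread('pics/ov_%s.png'%fn)
        for z,col in((0,(255,0,0)),(.08,(0,255,0))):
            pts=np.array([proj(cam,[*(np.array([x,y])+a*.07*X+b*.095*Y),z]) for a,b in((1,1),(1,-1),(-1,-1),(-1,1))]).round().astype(np.int32)
            cv2.polylines(im,[pts],True,col,1)
        cv2.imwrite('pics/ov_%s.png'%fn,im)
a=cv2.imread('pics/ov_side.png')[120:300,220:420];b=cv2.imread('pics/ov_scene.png')[130:310,130:330]
cv2.imwrite('pics/ov.png',np.hstack([cv2.resize(a,(400,360)),cv2.resize(b,(400,360))]))
E
python3 go.py 0.423 -0.331 0.2
```

```text
time_s: 4.82
position: [0.5092, 0.0478, 0.2081]
eef_rot: [3.129, 0.001, 1.688]
wrist_force: [1.5, 0.1, -1.6]
opening: 0.0585
front bottom [ 0.352  -0.2526]
front bottom [ 0.4865 -0.2419]
t 4.97 pos [0.5053 0.0476 0.2013] rpy [-3.141  -0.      1.6877] F [ 1.1 -0.1 -2.1] open 0.0589
shift in current tool axes [-0.3664 -0.1259  0.0013]  turn [-0.0006 -0.      0.0007]
shift in target tool axes [-0.3665 -0.1256  0.0013]
```

View pics/ov.png

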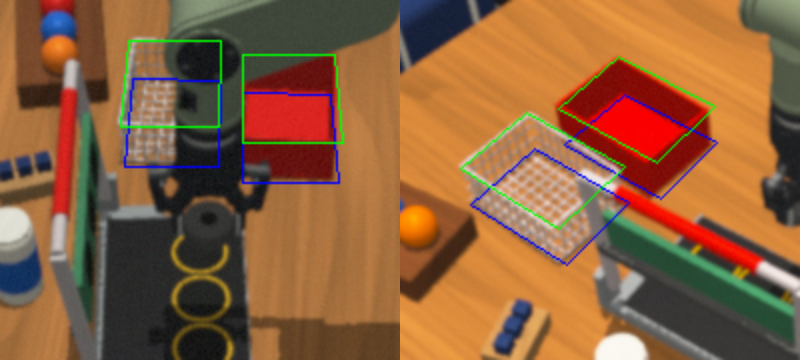

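View pics/w4.png

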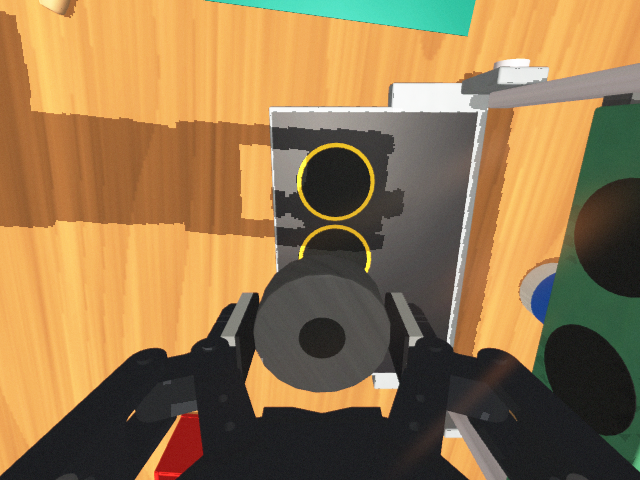

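```bash
python3 -m handwheel '[[0,0,0,-0.0305,-0.0105,0,0.5],[0,0,0,-0.0305,-0.0105,0,0.5],[0,0,0,-0.0305,-0.0105,0,0.5],[0,0,0,-0.0305,-0.0105,0,0.5],[0,0,0,-0.0305,-0.0105,0,0.5],[0,0,0,-0.0305,-0.0105,0,0.5],[0,0,0,-0.0305,-0.0105,0,0.5],[0,0,0,-0.0305,-0.0105,0,0.5],[0,0,0,-0.0305,-0.0105,0,0.5],[0,0,0,-0.0305,-0.0105,0,0.5],[0,0,0,-0.0305,-0.0105,0,0.5],[0,0,0,-0.0305,-0.0105,0,0.5],[0,0,0,0,0,0.02,0.5],[0,0,0,0,0,0.035,0.5],[0,0,0,0,0,0.035,0.5],[0,0,0,0,0,0.03,0.5],[0,0,0,0,0,0.01,0.5],[0,0,0,0,0,0,0.5],[0,0,0,0,0,0,0.5]]'
python3 - <<'E'
from h import *
snap('wrist','w5.png')
E
python3 go.py 0.423 -0.331 0.07
```

```text
time_s: 6.55
position: [0.4236, -0.3303, 0.071]
eef_rot: [-3.141, -0.001, 1.688]
wrist_force: [0.4, 0.3, -1.1]
opening: 0.0584
t 6.60 pos [ 0.4244 -0.331   0.0722] rpy [3.1404e+00 1.1000e-03 1.6879e+00] F [ 1.1 -0.4 -1.4] open 0.0586
shift in current tool axes [ 0.0001 -0.0014  0.0022]  turn [0.0012 0.0011 0.0009]
shift in target tool axes [ 0.0001 -0.0014  0.0022]
```

View pics/w5.png

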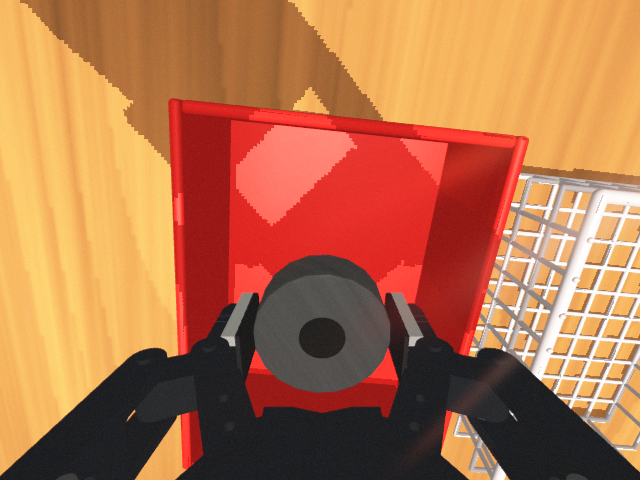

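```bash
python3 -m handwheel '[[0,0,0,0,0,0.01,0.5],[0,0,0,0,0,0.01,0.5],[0,0,0,0,0,0,0.5],[0,0,0,0,0,0,0.83],[0,0,0,0,0,0,0.83],[0,0,0,0,0,0,0.83],[0,0,0,0,0,0,0.83],[0,0,0,0,0,0,0.83],[0,0,0,0,0,-0.02,0.83],[0,0,0,0,0,-0.03,0.83],[0,0,0,0,0,-0.03,0.83],[0,0,0,0,0,-0.03,0.83],[0,0,0,0,0,-0.03,1],[0,0,0,0,0,-0.02,1]]'
python3 - <<'E'
from meas import *
snap('wrist','w6.png');c=snap('side','s6.png')
print('yellow');[print(b) for b in blobs(c,(22,150,150),(35,255,255),0.034,roi=(240,330,340,430))]
print('orange');[print(b) for b in blobs(c,(5,190,200),(18,255,255),0.034,roi=(310,330,385,430))]
c2=snap('scene','c6.png')
print('sc yellow');[print(b) for b in blobs(c2,(22,150,150),(35,255,255),0.034,roi=(350,300,445,380))]
print('sc orange');[print(b) for b in blobs(c2,(5,190,200),(18,255,255),0.034,roi=(380,280,460,345))]
E
python3 go.py 0.5655 0.316 0.20
```

```text
time_s: 7.77
position: [0.4244, -0.331, 0.2147]
eef_rot: [3.138, 0.003, 1.688]
wrist_force: [0.2, -0.6, -0.3]
opening: 0.0851
yellow
([281, 363, 21, 21, 345], 'circ', array([0.5618, 0.3164]), np.float64(0.024125586453779168), 'res', np.float64(0.0008693445351033051))
orange
([341, 360, 20, 19, 309], 'circ', array([0.4269, 0.2949]), np.float64(0.02286981827524987), 'res', np.float64(0.0006966243688125048))
sc yellow
([387, 336, 20, 19, 298], 'circ', array([0.5648, 0.3153]), np.float64(0.024651632724905996), 'res', np.float64(0.0010821345581652137))
sc orange
([411, 297, 18, 17, 241], 'circ', array([0.4297, 0.2934]), np.float64(0.0238195683140153), 'res', np.float64(0.0014707199985679834))
t 7.92 pos [ 0.4243 -0.331   0.2131] rpy [3.1386e+00 3.1000e-03 1.6878e+00] F [-1.   0.2 -0.7] open 0.0852
shift in current tool axes [0.6261 0.2157 0.0118]  turn [0.003  0.0031 0.0008]
shift in target tool axes [0.6263 0.2152 0.0131]
```

View pics/w6.png

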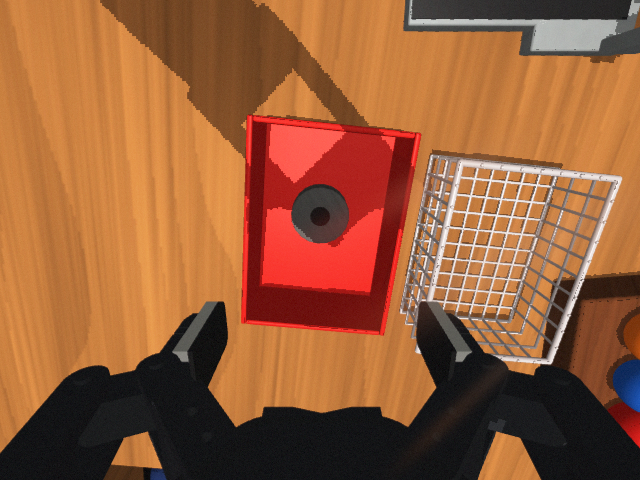

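```bash
python3 -m handwheel '[[0,0,0,0.0313,0.0107,0,1],[0,0,0,0.0313,0.0107,0,1],[0,0,0,0.0313,0.0107,0,1],[0,0,0,0.0313,0.0107,0,1],[0,0,0,0.0313,0.0107,0,1],[0,0,0,0.0313,0.0107,0,1],[0,0,0,0.0313,0.0107,0,1],[0,0,0,0.0313,0.0107,0,1],[0,0,0,0.0313,0.0107,0,1],[0,0,0,0.0313,0.0107,0,1],[0,0,0,0.0313,0.0107,0,1],[0,0,0,0.0313,0.0107,0,1],[0,0,0,0.0313,0.0107,0,1],[0,0,0,0.0313,0.0107,0,1],[0,0,0,0.0313,0.0107,0,1],[0,0,0,0.0313,0.0107,0,1],[0,0,0,0.0313,0.0107,0,1],[0,0,0,0.0313,0.0107,0,1],[0,0,0,0.0313,0.0107,0,1],[0,0,0,0.0313,0.0107,0,1]]'
python3 -m handwheel '[[0,0,0,0,0,0,1],[0,0,0,0,0,0,1]]'
python3 - <<'E'
from meas import *
c=snap('wrist','w7.png')
[print(b) for b in blobs(c,(22,150,120),(35,255,255),0.034)]
E
python3 go.py 0.564 0.316 0.001
```

```text
time_s: 9.58
position: [0.5624, 0.3175, 0.2091]
eef_rot: [-3.138, 0.001, 1.688]
wrist_force: [0.4, -0.5, 0.8]
opening: 0.0858
time_s: 9.75
position: [0.5623, 0.3172, 0.2087]
eef_rot: [-3.138, 0.002, 1.69]
wrist_force: [-1.1, -0.2, 0.5]
opening: 0.0853
([297, 193, 52, 50, 1986], 'circ', array([0.564 , 0.3159]), np.float64(0.024682871924171408), 'res', np.float64(0.0003290639256306895))
([232, 368, 62, 49, 396], 'circ', array([0.5191, 0.0947]), np.float64(0.034410123189994035), 'res', np.float64(0.001355807993930254))
t 9.80 pos [0.5622 0.316  0.2092] rpy [-3.1380e+00  1.9000e-03  1.6889e+00] F [-0.5  0.1  0.1] open 0.0855
shift in current tool axes [2.000e-04 2.500e-03 2.082e-01]  turn [-0.0035  0.0019  0.0019]
shift in target tool axes [-2.000e-04  1.800e-03  2.082e-01]
```

View pics/w7.png

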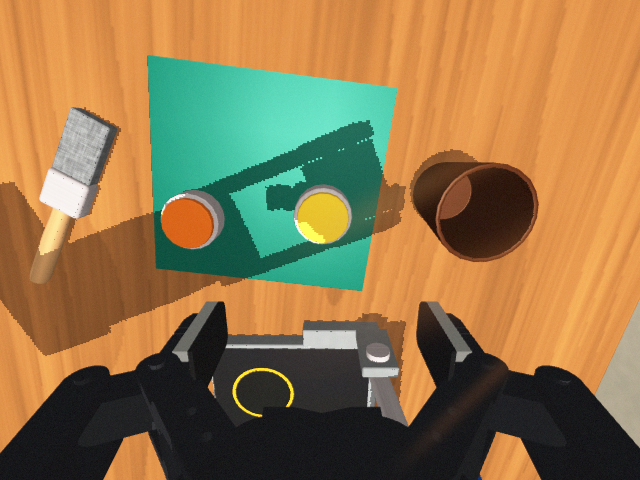

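```bash
python3 - <<'E'
from h import *
c=snap('wrist','w8.png')
print(onz(c,437,205,0.1),onz(c,537,205,.1),onz(c,412,190,0))
E
```

```text
[0.64856641 0.35179016 0.1       ] [0.72495735 0.36086402 0.1       ] [0.65600451 0.34723888 0.        ]
```

```bash
python3 -m handwheel '[[0,0,0,0,0.002,0.02,1],[0,0,0,0,0,0.03,1],[0,0,0,0,0,0.03,1],[0,0,0,0,0,0.03,1],[0,0,0,0,0,0.03,1],[0,0,0,0,0,0.025,1],[0,0,0,0,0,0.02,1],[0,0,0,0,0,0.013,1],[0,0,0,0,0,0.007,1],[0,0,0,0,0,0,1],[0,0,0,0,0,0,0.8],[0,0,0,0,0,0,0.5],[0,0,0,0,0,0,0.5],[0,0,0,0,0,0,0.5],[0,0,0,0,0,0,0.5],[0,0,0,0,0,0,0.5]]' 40
python3 go.py 0.517 0.081 0.2
python3 -m handwheel '[[0,0,0,0,0,-0.01,0.5],[0,0,0,0,0,-0.02,0.5],[0,0,0,0,0,-0.03,0.5],[0,0,0,0,0,-0.03,0.5],[0,0,0,0,0,-0.03,0.5],[0,0,0,0,0,-0.03,0.5],[0,0,0,0,0,0,0.5],[0,0,0,0,0,0,0.5]]'
python3 go.py 0.526 0.0015 0.15
python3 - <<'E'
from h import *
snap('wrist','w9.png')
E
```

```text
time_s: 11.18
position: [0.5654, 0.3165, 0.0082]
eef_rot: [3.14, -0.0, 1.688]
wrist_force: [-1.5, -1.0, 6.4]
opening: 0.0582
t 11.18 pos [0.5654 0.3165 0.0082] rpy [ 3.1403e+00 -3.0000e-04  1.6878e+00] F [-1.5 -1.   6.4] open 0.0582
shift in current tool axes [-0.2282 -0.0753 -0.192 ]  turn [ 0.0013 -0.0003  0.0008]
shift in target tool axes [-0.2283 -0.0753 -0.1918]
time_s: 11.85
position: [0.5661, 0.3171, 0.1587]
eef_rot: [3.137, -0.002, 1.688]
wrist_force: [-0.1, -0.7, -3.5]
opening: 0.0582
t 11.85 pos [0.5661 0.3171 0.1587] rpy [ 3.1367e+00 -2.0000e-03  1.6879e+00] F [-0.1 -0.7 -3.5] open 0.0582
shift in current tool axes [-0.3087 -0.0767  0.0077]  turn [ 0.0049 -0.002   0.0008]
shift in target tool axes [-0.3088 -0.0764  0.0087]
```

View pics/w9.png

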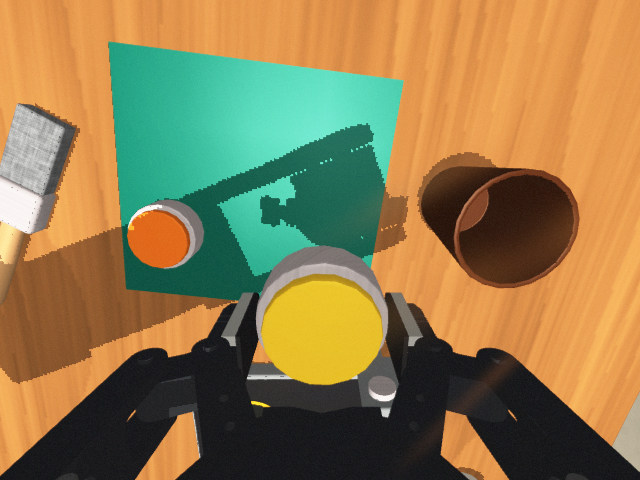

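```bash
python3 -m handwheel '[[0,0,0,0,-0.02,0,0.5],[0,0,0,0,-0.03,0,0.5],[0,0,0,-0.01,-0.0264,0,0.5],[0,0,0,-0.0299,0,0,0.5],[0,0,0,-0.0299,0,0,0.5],[0,0,0,-0.0299,0,0,0.5],[0,0,0,-0.0299,0,0,0.5],[0,0,0,-0.0299,0,0,0.5],[0,0,0,-0.0299,0,0,0.5],[0,0,0,-0.0299,0,0,0.5],[0,0,0,-0.0299,0,0,0.5],[0,0,0,-0.0299,0,0,0.5],[0,0,0,-0.0299,0,0,0.5],[0,0,0,0,0,0,0.5],[0,0,0,0,0,0.02,0.5],[0,0,0,0,0,0.03,0.5],[0,0,0,0,0,0.03,0.5],[0,0,0,0,0,0.02,0.5],[0,0,0,0,0,0,0.5],[0,0,0,0,0,0,0.5]]'
python3 - <<'E'
from spots import *
c=snap('wrist','w10.png')
E
python3 go.py 0.526 0.0015 0.025
```

```text
time_s: 13.57
position: [0.5236, 0.001, 0.0544]
eef_rot: [-3.136, -0.001, 1.688]
wrist_force: [0.2, -0.1, -1.9]
opening: 0.0584
t 13.62 pos [0.5251 0.001  0.0559] rpy [-3.1404e+00 -3.0000e-04  1.6880e+00] F [-0.2 -0.3 -2. ] open 0.0583
shift in current tool axes [0.0004 0.001  0.0309]  turn [-0.0012 -0.0003  0.001 ]
shift in target tool axes [0.0004 0.0009 0.0309]
```

View pics/w10.png

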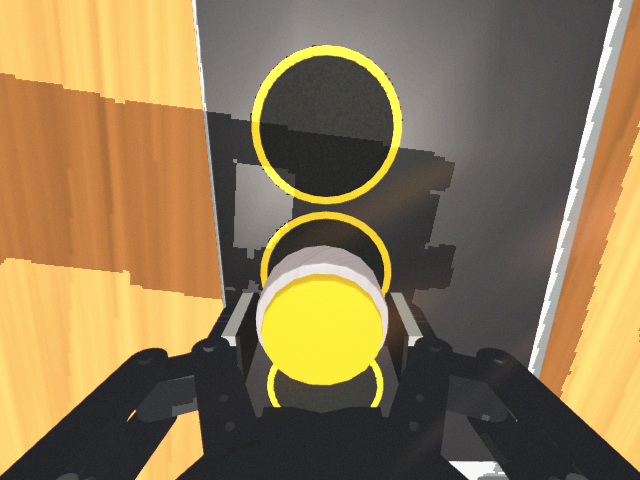

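```bash
python3 -m handwheel '[[0,0,0,0,0.001,0.01,0.5],[0,0,0,0,0,0.009,0.5],[0,0,0,0,0,0.006,0.5],[0,0,0,0,0,0.003,0.5],[0,0,0,0,0,0,0.5],[0,0,0,0,0,0,0.5]]'; python3 -m handwheel '[[0,0,0,0,0,0.001,0.5],[0,0,0,0,0,0,0.5]]'; python3 -m handwheel '[[0,0,0,0,0,0.001,0.5],[0,0,0,0,0,0,0.5]]'
```

```text
time_s: 14.12
position: [0.5264, 0.0008, 0.0284]
eef_rot: [3.141, -0.0, 1.688]
wrist_force: [0.7, 0.0, -2.9]
opening: 0.0582
time_s: 14.28
position: [0.5265, 0.0008, 0.0282]
eef_rot: [3.141, 0.0, 1.688]
wrist_force: [-2.3, -0.1, 5.6]
opening: 0.0582
time_s: 14.45
position: [0.5265, 0.0008, 0.0281]
eef_rot: [3.141, 0.0, 1.688]
wrist_force: [-4.1, -0.7, 12.7]
opening: 0.0579
```

```bash
python3 -m handwheel '[[0,0,0,0,0,-0.001,0.5],[0,0,0,0,0,0,0.7],[0,0,0,0,0,0,1],[0,0,0,0,0,0,1],[0,0,0,0,0,0,1],[0,0,0,0,0,0,1],[0,0,0,0,0,0,1],[0,0,0,0,0,-0.02,1],[0,0,0,0,0,-0.03,1],[0,0,0,0,0,-0.03,1],[0,0,0,0,0,-0.03,1],[0,0,0,0,0,-0.03,1],[0,0,0,0,0,-0.03,1],[0,0,0,0.01,0,-0.005,1],[0,0,0,0.0,0,0,1]]'
python3 - <<'E'
from meas import *
c=snap('wrist','w11.png')
[print(b) for b in blobs(c,(22,150,150),(35,255,255),0.052,mn=300)]
c=snap('side','s11.png')
print('orange');[print(b) for b in blobs(c,(5,190,200),(18,255,255),0.034,roi=(310,330,385,430))]
c2=snap('scene','c11.png')
print('sc orange');[print(b) for b in blobs(c2,(5,190,200),(18,255,255),0.034,roi=(380,280,460,345))]
E
python3 go.py 0.4295 0.2945 0.2
```

```text
time_s: 15.7
position: [0.5263, 0.0117, 0.2047]
eef_rot: [3.136, -0.0, 1.688]
wrist_force: [-0.7, -0.1, -0.6]
opening: 0.0852
([279, 99, 80, 84, 1066], 'circ', array([0.5176, 0.0821]), np.float64(0.03379878129445888), 'res', np.float64(0.0002847441141576197))
([282, 187, 74, 64, 514], 'circ', array([0.526 , 0.0101]), np.float64(0.03267424905180256), 'res', np.float64(0.0011596237042106397))
([293, 208, 55, 53, 2231], 'circ', array([0.5281, 0.0004]), np.float64(0.02496889613466446), 'res', np.float64(0.0003202791967412545))
([285, 262, 69, 63, 696], 'circ', array([ 0.5343, -0.0612]), np.float64(0.03379234869580612), 'res', np.float64(0.000306367308566361))
orange
([341, 360, 20, 19, 310], 'circ', array([0.4271, 0.2949]), np.float64(0.022918166577131794), 'res', np.float64(0.0007664188277005544))
sc orange
([411, 297, 18, 17, 239], 'circ', array([0.4296, 0.2935]), np.float64(0.0237149232489411), 'res', np.float64(0.0015191921050424564))
t 15.85 pos [0.5241 0.0107 0.2008] rpy [-3.1386e+00 -2.0000e-04  1.6883e+00] F [-1.6 -0.1 -0.4] open 0.0858
shift in current tool axes [ 0.2929 -0.0607  0.001 ]  turn [-0.003  -0.0002  0.0013]
shift in target tool axes [ 0.2928 -0.0611  0.0008]
```

View pics/w11.png

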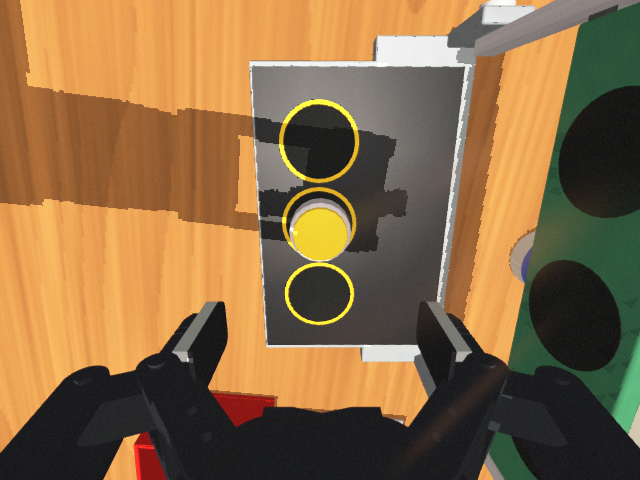

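```bash
python3 -m handwheel '[[0,0,0,0.0293,-0.0061,0,1],[0,0,0,0.0293,-0.0061,0,1],[0,0,0,0.0293,-0.0061,0,1],[0,0,0,0.0293,-0.0061,0,1],[0,0,0,0.0293,-0.0061,0,1],[0,0,0,0.0293,-0.0061,0,1],[0,0,0,0.0293,-0.0061,0,1],[0,0,0,0.0293,-0.0061,0,1],[0,0,0,0.0293,-0.0061,0,1],[0,0,0,0.0293,-0.0061,0,1],[0,0,0,0,0,0,1],[0,0,0,0,0,0,1]]'
python3 - <<'E'
from meas import *
c=snap('wrist','w12.png')
[print(b) for b in blobs(c,(5,190,150),(18,255,255),0.034,mn=300,roi=(230,120,420,300))]
E
python3 go.py 0.4295 0.2945 0.004
```

```text
time_s: 16.85
position: [0.4293, 0.2951, 0.2004]
eef_rot: [-3.138, 0.002, 1.691]
wrist_force: [1.4, 0.6, -0.2]
opening: 0.0852
([295, 194, 51, 51, 1803], 'circ', array([0.4299, 0.2952]), np.float64(0.023232228032401724), 'res', np.float64(0.002818138229392686))
t 16.90 pos [0.4297 0.2942 0.2007] rpy [-3.1388e+00  2.1000e-03  1.6891e+00] F [ 0.   0.2 -0.7] open 0.0852
shift in current tool axes [0.0008 0.0004 0.1967]  turn [-0.0028  0.0021  0.0021]
shift in target tool axes [ 0.0003 -0.0002  0.1967]
```

View pics/w12.png

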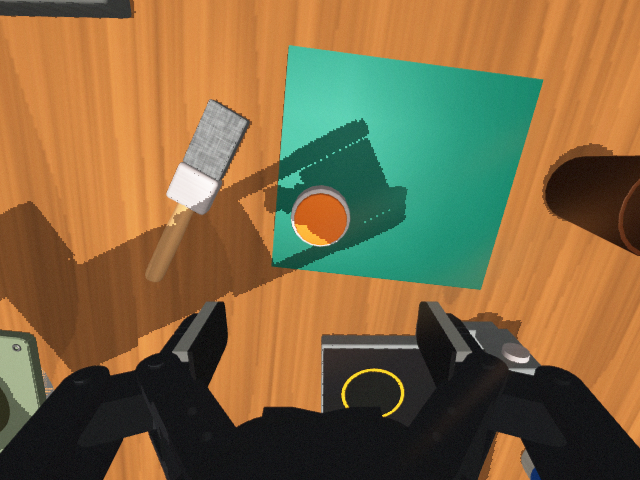

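```bash
python3 -m handwheel '[[0,0,0,0.0005,0,0.02,1],[0,0,0,0,0,0.03,1],[0,0,0,0,0,0.03,1],[0,0,0,0,0,0.03,1],[0,0,0,0,0,0.03,1],[0,0,0,0,0,0.025,1],[0,0,0,0,0,0.016,1],[0,0,0,0,0,0.01,1],[0,0,0,0,0,0.005,1],[0,0,0,0,0,0,1],[0,0,0,0,0,0,0.8],[0,0,0,0,0,0,0.5],[0,0,0,0,0,0,0.5],[0,0,0,0,0,0,0.5],[0,0,0,0,0,0,0.5],[0,0,0,0,0,0,0.5]]' 40
python3 -m handwheel '[[0,0,0,0,0,-0.01,0.5],[0,0,0,0,0,-0.02,0.5],[0,0,0,0,0,-0.03,0.5],[0,0,0,0,0,-0.03,0.5],[0,0,0,0,0,-0.03,0.5],[0,0,0,0,0,-0.03,0.5],[0,0,0,0,0,0,0.5],[0,0,0,0,0,0,0.5]]'
python3 - <<'E'
from meas import *
c=snap('side','s13.png')
E
python3 go.py 0.517 0.081 0.155
```

```text
time_s: 18.23
position: [0.4304, 0.2952, 0.0078]
eef_rot: [3.141, -0.001, 1.688]
wrist_force: [-0.7, -0.7, 6.1]
opening: 0.0585
time_s: 18.9
position: [0.4312, 0.2958, 0.1587]
eef_rot: [3.137, -0.002, 1.688]
wrist_force: [-0.5, -0.1, -2.2]
opening: 0.0582
t 18.95 pos [0.43   0.295  0.1569] rpy [ 3.1405e+00 -6.0000e-04  1.6879e+00] F [-1.3 -0.8 -2.9] open 0.0581
shift in current tool axes [-0.2227  0.0613  0.0018]  turn [ 0.001  -0.0006  0.0009]
shift in target tool axes [-0.2227  0.0616  0.0019]
```

View pics/s13.png

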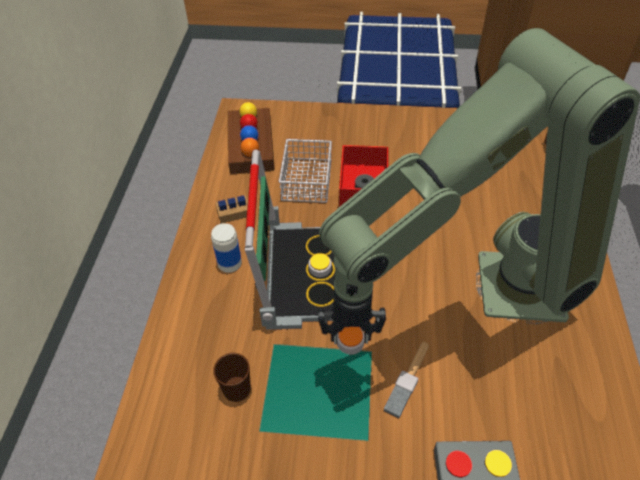

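```bash
python3 -m handwheel '[[0,0,0,-0.0247,0.0068,0,0.5],[0,0,0,-0.0247,0.0068,0,0.5],[0,0,0,-0.0247,0.0068,0,0.5],[0,0,0,-0.0247,0.0068,0,0.5],[0,0,0,-0.0247,0.0068,0,0.5],[0,0,0,-0.0247,0.0068,0,0.5],[0,0,0,-0.0247,0.0068,0,0.5],[0,0,0,-0.0247,0.0068,0,0.5],[0,0,0,-0.0247,0.0068,0,0.5],[0,0,0,0,0,0,0.5],[0,0,0,0,0,0.02,0.5],[0,0,0,0,0,0.03,0.5],[0,0,0,0,0,0.03,0.5],[0,0,0,0,0,0.02,0.5],[0,0,0,0,0,0,0.5],[0,0,0,0,0,0,0.5]]'
python3 - <<'E'
from spots import *
c=snap('wrist','w14.png')
E
python3 go.py 0.517 0.081 0.028
```

```text
time_s: 20.28
position: [0.5154, 0.0816, 0.0546]
eef_rot: [-3.137, -0.0, 1.688]
wrist_force: [0.7, 0.9, -2.5]
opening: 0.0584
t 20.33 pos [0.5168 0.0817 0.0561] rpy [-3.1405e+00 -1.0000e-04  1.6880e+00] F [-0.2 -0.1 -2.3] open 0.0585
shift in current tool axes [-0.0007  0.0001  0.0281]  turn [-0.0011 -0.0001  0.001 ]
shift in target tool axes [-0.0007  0.0001  0.0281]
```

View pics/w14.png

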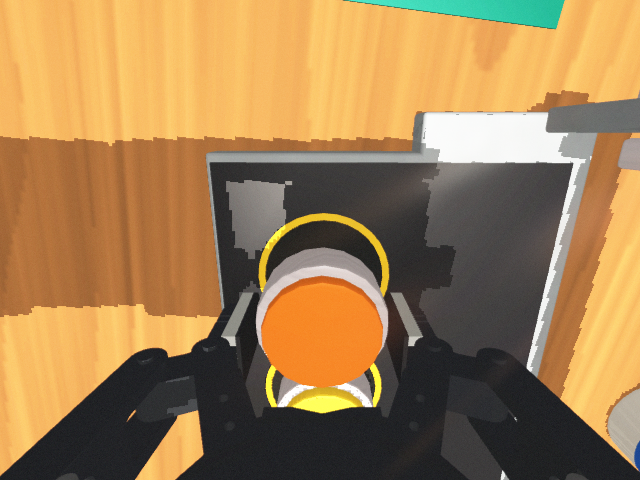

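Aligned with the ring. Lower to contact.

```bash
python3 -m handwheel '[[0,0,0,0,0,0.01,0.5],[0,0,0,0,0,0.009,0.5],[0,0,0,0,0,0.006,0.5],[0,0,0,0,0,0.003,0.5],[0,0,0,0,0,0,0.5],[0,0,0,0,0,0,0.5]]'; python3 -m handwheel '[[0,0,0,0,0,0.001,0.5],[0,0,0,0,0,0,0.5]]'
```

```text
time_s: 20.83
position: [0.5172, 0.0815, 0.0283]
eef_rot: [3.141, -0.0, 1.688]
wrist_force: [-0.0, -0.6, -2.3]
opening: 0.0585
time_s: 21.0
position: [0.5173, 0.0816, 0.0278]
eef_rot: [3.141, -0.0, 1.688]
wrist_force: [-1.3, -0.7, 3.3]
opening: 0.0582
```

```bash
python3 -m handwheel '[[0,0,0,0,0,0,0.7],[0,0,0,0,0,0,1],[0,0,0,0,0,0,1],[0,0,0,0,0,0,1],[0,0,0,0,0,0,1],[0,0,0,0,0,0,1],[0,0,0,0,0,-0.02,1],[0,0,0,0,0,-0.03,1],[0,0,0,0,0,-0.03,1],[0,0,0,0,0,-0.03,1],[0,0,0,0,0,-0.03,1],[0,0,0,0,0,-0.035,1],[0,0,0,0,0,-0.035,1],[0,0,0,-0.02,-0.03,-0.035,1],[0,0,0,-0.02,-0.03,-0.035,1],[0,0,0,-0.02,-0.03,-0.035,1],[0,0,0,0,0,-0.035,1],[0,0,0,0,0,0,1]]'
python3 - <<'E'
from meas import *
c=snap('wrist','w15.png')
for lo,hi in (((22,150,150),(35,255,255)),((5,190,150),(18,255,255))):
  [print(b) for b in blobs(c,lo,hi,0.052,mn=200,roi=(200,0,440,300))]
snap('side','s15.png');snap('scene','c15.png')
E
python3 go.py 0.67 0.016 0.4
```

```text
time_s: 22.5
position: [0.4501, 0.0226, 0.3664]
eef_rot: [3.128, 0.001, 1.686]
wrist_force: [1.1, 0.3, 1.3]
opening: 0.0854
([343, 125, 53, 54, 302], 'circ', array([0.5129, 0.0823]), np.float64(0.03379123634129408), 'res', np.float64(0.0011433207351901628))
([368, 138, 23, 33, 591], 'circ', array([0.5259, 0.0812]), np.float64(0.017951660387782016), 'res', np.float64(0.002599378989068442))
([353, 197, 35, 34, 948], 'circ', array([ 0.5277, -0.0002]), np.float64(0.024404680990589678), 'res', np.float64(0.00039398144952627754))
([341, 234, 48, 45, 346], 'circ', array([ 0.53 , -0.066]), np.float64(0.03478719102512347), 'res', np.float64(0.0004976932660490446))
([354, 137, 30, 38, 508], 'circ', array([0.516 , 0.0778]), np.float64(0.020344452547049443), 'res', np.float64(0.005837493636146172))
t 22.65 pos [0.4486 0.0234 0.3592] rpy [ 3.1412e+00 -1.0000e-04  1.6877e+00] F [ 0.7 -0.  -1.1] open 0.0855
shift in current tool axes [-0.0331  0.2191 -0.0407]  turn [ 0.0004 -0.0001  0.0007]
shift in target tool axes [-0.033   0.2191 -0.0408]
```

View pics/w15.png

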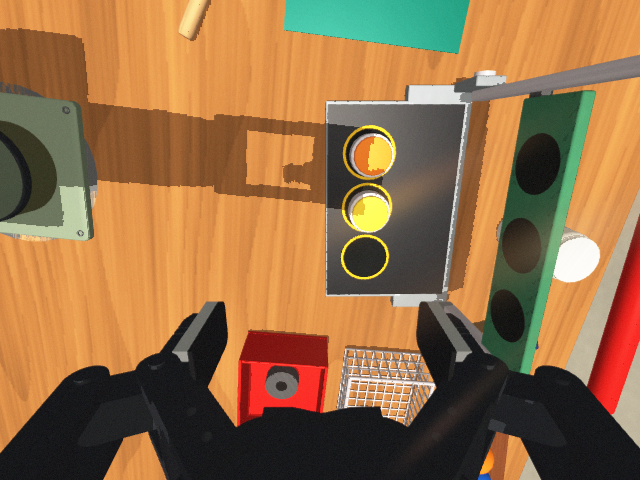

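View pics/s15.png

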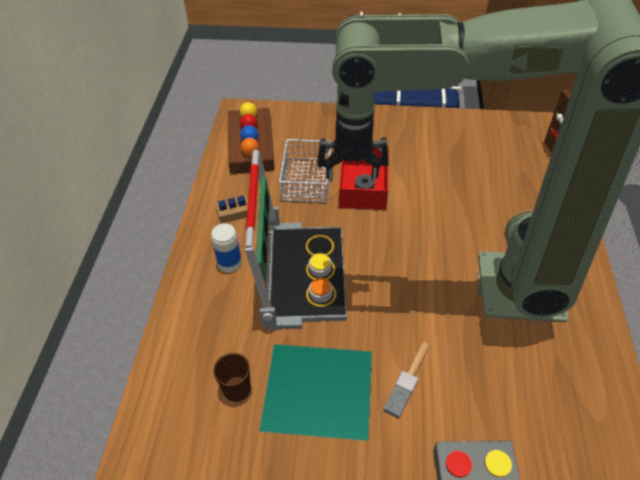

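```bash
python3 - <<'E'
from meas import *
for n,roi in (('side',(240,150,275,260)),('scene',(210,205,350,280))):
    c=snap(n,'t_%s.png'%n)
    hsv=cv2.cvtColor(c['frame'],cv2.COLOR_RGB2HSV)
    m=(cv2.inRange(hsv,(0,170,90),(6,255,255))|cv2.inRange(hsv,(174,170,90),(179,255,255)))
    k=np.zeros_like(m);k[roi[1]:roi[3],roi[0]:roi[2]]=1;m*=k
    v,u=np.nonzero(m);P=np.c_[u,v].astype(float);mu=P.mean(0);_,_,V=np.linalg.svd(P-mu,full_matrices=False)
    t=(P-mu)@V[0];a,b=np.percentile(t,[0.5,99.5])
    e=[mu+V[0]*a,mu+V[0]*b]; w=[onz(c,*q,0.30) for q in e]
    print(n,len(P),e,w,np.linalg.norm(w[0]-w[1]),(w[0]+w[1])/2, onz(c,*mu,.3))
    print('pred',proj(c,[.6764,.019,.3]),mu)
E
```

```text
side 509 [array([254.1134, 165.0451]), array([249.9027, 226.014 ])] [array([ 0.6882, -0.0845,  0.3   ]), array([0.6647, 0.1103, 0.3   ])] 0.19624404729579123 [0.6764 0.0129 0.3   ] [0.6757 0.0184 0.3   ]
pred (np.float64(251.66412763269494), np.float64(195.97367988117148)) [251.9882 195.8173]
scene 1306 [array([235.1274, 201.5806]), array([304.0366, 265.3231])] [array([ 0.6357, -0.1416,  0.3   ]), array([0.6762, 0.1124, 0.3   ])] 0.2571923645829967 [ 0.6559 -0.0146  0.3   ] [ 0.6539 -0.0271  0.3   ]
pred (np.float64(272.70453864115177), np.float64(244.4190807349154)) [264.6087 228.8515]
```

```bash
python3 go.py 0.676 0.018 0.365; python3 -m handwheel '[[0,0,0,-0.003,0.0225,-0.002,1],[0,0,0,-0.003,0.0225,-0.002,1],[0,0,0,-0.003,0.0225,-0.002,1],[0,0,0,-0.003,0.0225,0,1],[0,0,0,-0.003,0.0225,0,1],[0,0,0,-0.003,0.0225,0,1],[0,0,0,-0.003,0.0225,0,1],[0,0,0,-0.003,0.0225,0,1],[0,0,0,-0.003,0.0225,0,1],[0,0,0,-0.003,0.0225,0,1],[0,0,0,0,0,0,1],[0,0,0,0,0,0,1],[0,0,0,0,0,0,1]]'; python3 go.py 0.676 0.018 0.283
python3 - <<'E'
from h import *
snap('wrist','w16.png')
E
```

```text
t 22.75 pos [0.4483 0.0235 0.3579] rpy [-3.1388e+00 -4.0000e-04  1.6882e+00] F [-0.6  0.4  0.4] open 0.0852
shift in current tool axes [-0.0322  0.2254 -0.0077]  turn [-0.0028 -0.0004  0.0012]
shift in target tool axes [-0.0319  0.2255 -0.0071]
time_s: 23.83
position: [0.6752, 0.0201, 0.3637]
eef_rot: [-3.138, -0.001, 1.688]
wrist_force: [-0.1, -0.1, 0.1]
opening: 0.0855
t 23.83 pos [0.6752 0.0201 0.3637] rpy [-3.1382e+00 -5.0000e-04  1.6882e+00] F [-0.1 -0.1  0.1] open 0.0855
shift in current tool axes [-0.0022  0.0008  0.0807]  turn [-0.0033 -0.0005  0.0012]
shift in target tool axes [-0.0022  0.0005  0.0807]
```

View pics/w16.png

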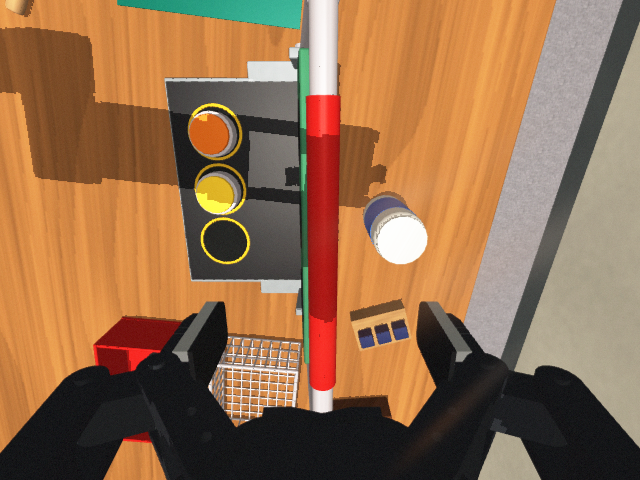

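```bash
python3 -m handwheel '[[0,0,0,0,0,0.015,1],[0,0,0,0,0,0.02,1],[0,0,0,0,0,0.02,1],[0,0,0,0,0,0.015,1],[0,0,0,0,0,0.01,1],[0,0,0,0,0,0,0.8],[0,0,0,0,0,0,0.6],[0,0,0,0,0,0,0.4],[0,0,0,0,0,0,0.3],[0,0,0,0,0,0,0.25],[0,0,0,0,0,0,0.2],[0,0,0,0,0,0,0.1],[0,0,0,0,0,0,0.1],[0,0,0,0,0,0,0.1],[0,0,0,0,0,0,0.1],[0,0,0,0,0,0,0.1]]' 60; python3 go.py 0.676 0.018 0.283
```

```text
time_s: 25.22
position: [0.6758, 0.0198, 0.2866]
eef_rot: [3.14, 0.0, 1.688]
wrist_force: [-1.5, -0.3, 6.9]
opening: 0.0179
t 25.22 pos [0.6758 0.0198 0.2866] rpy [3.1400e+00 2.0000e-04 1.6878e+00] F [-1.5 -0.3  6.9] open 0.0179
shift in current tool axes [-0.0018  0.      0.0036]  turn [0.0016 0.0002 0.0008]
shift in target tool axes [-0.0018  0.      0.0036]
```

```bash
python3 - <<'E'
import numpy as np
a=np.radians(5)-np.linspace(0,1.66,29)
y=.235*np.sin(a);z=-.235*np.cos(a)
for i in range(28): print(i,round((y[i+1]-y[i])*1e3,1),round((z[i+1]-z[i])*1e3,1))
E
```

```text
0 -13.9 -0.8
1 -13.9 0.0
2 -13.9 0.8
3 -13.8 1.7
4 -13.7 2.5
5 -13.5 3.3
6 -13.3 4.1
7 -13.0 4.9
8 -12.7 5.6
9 -12.4 6.4
10 -12.0 7.1
11 -11.5 7.8
12 -11.1 8.5
13 -10.5 9.1
14 -10.0 9.7
15 -9.4 10.3
16 -8.8 10.8
17 -8.1 11.3
18 -7.4 11.8
19 -6.7 12.2
20 -6.0 12.6
21 -5.2 12.9
22 -4.4 13.2
23 -3.6 13.4
24 -2.8 13.6
25 -2.0 13.8
26 -1.2 13.9
27 -0.4 13.9
```

```bash
python3 -m handwheel '[[0,0,0,0,-0.0139,-0.0008,0.1],[0,0,0,0,-0.0139,0,0.1],[0,0,0,0,-0.0139,0.0008,0.1],[0,0,0,0,-0.0138,0.0017,0.1],[0,0,0,0,-0.0137,0.0025,0.1],[0,0,0,0,-0.0135,0.0033,0.1],[0,0,0,0,-0.0133,0.0041,0.1],[0,0,0,0,-0.013,0.0049,0.1],[0,0,0,0,0,0,0.1]]'; python3 go.py 0.676 0.018 0.283; python3 - <<'E'
from h import *
snap('side','s17.png')
E
```

```text
time_s: 25.97
position: [0.5686, 0.0072, 0.2721]
eef_rot: [3.132, 0.001, 1.688]
wrist_force: [0.8, 1.0, 11.6]
opening: 0.0179
t 25.97 pos [0.5686 0.0072 0.2721] rpy [3.1321e+00 5.0000e-04 1.6877e+00] F [ 0.8  1.  11.6] open 0.0179
shift in current tool axes [-0.0018  0.108  -0.0098]  turn [0.0095 0.0005 0.0007]
shift in target tool axes [-0.0018  0.1079 -0.0109]
```

View pics/s17.png

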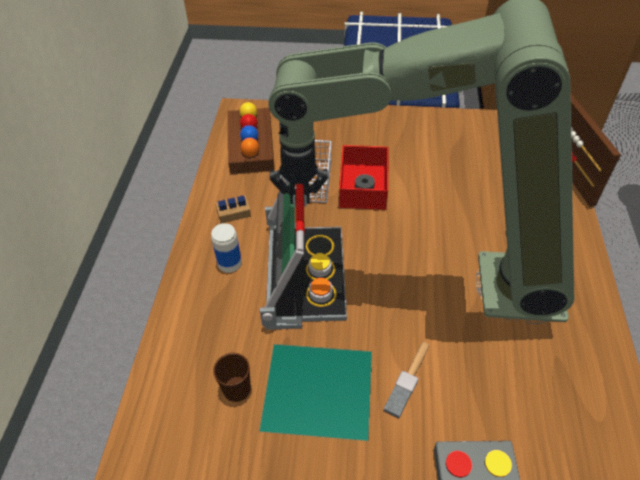

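Works well. Continue the arc.

```bash
python3 -m handwheel '[[0,0,0,0,-0.0127,0.0056,0.1],[0,0,0,0,-0.0124,0.0064,0.1],[0,0,0,0,-0.012,0.0071,0.1],[0,0,0,0,-0.0115,0.0078,0.1],[0,0,0,0,-0.0111,0.0085,0.1],[0,0,0,0,-0.0105,0.0091,0.1],[0,0,0,0,-0.01,0.0097,0.1],[0,0,0,0,-0.0094,0.0103,0.1],[0,0,0,0,-0.0088,0.0108,0.1],[0,0,0,0,-0.0081,0.0113,0.1]]'; python3 go.py 0.676 0.018 0.283
```

```text
time_s: 26.85
position: [0.4652, -0.0048, 0.1853]
eef_rot: [3.13, 0.0, 1.687]
wrist_force: [1.3, 2.2, 14.7]
opening: 0.0176
t 26.85 pos [ 0.4652 -0.0048  0.1853] rpy [3.1296e+00 2.0000e-04 1.6872e+00] F [ 1.3  2.2 14.7] open 0.0176
shift in current tool axes [-0.0018  0.2132 -0.0952]  turn [0.012  0.0002 0.0002]
shift in target tool axes [-0.0018  0.212  -0.0977]
```

```bash
python3 -m handwheel '[[0,0,0,0,-0.0074,0.0118,0.1],[0,0,0,0,-0.0067,0.0122,0.1],[0,0,0,0,-0.006,0.0126,0.1],[0,0,0,0,-0.0052,0.0129,0.1],[0,0,0,0,-0.0044,0.0132,0.1],[0,0,0,0,-0.0036,0.0134,0.1],[0,0,0,0,-0.0028,0.0136,0.1],[0,0,0,0,-0.0015,0.0069,0.1],[0,0,0,0,0,0,0.1]]'; python3 go.py 0.676 0.018 0.283;  python3 - <<'E'
from h import *
snap('side','s18.png')
E
```

```text
time_s: 27.6
position: [0.4252, -0.0095, 0.0862]
eef_rot: [3.139, -0.0, 1.687]
wrist_force: [-4.2, 1.1, 13.1]
opening: 0.0177
t 27.60 pos [ 0.4252 -0.0095  0.0862] rpy [ 3.1386e+00 -3.0000e-04  1.6872e+00] F [-4.2  1.1 13.1] open 0.0177
shift in current tool axes [-0.0018  0.2529 -0.1961]  turn [ 0.0029 -0.0003  0.0002]
shift in target tool axes [-0.0018  0.2523 -0.1968]
```

View pics/s18.png

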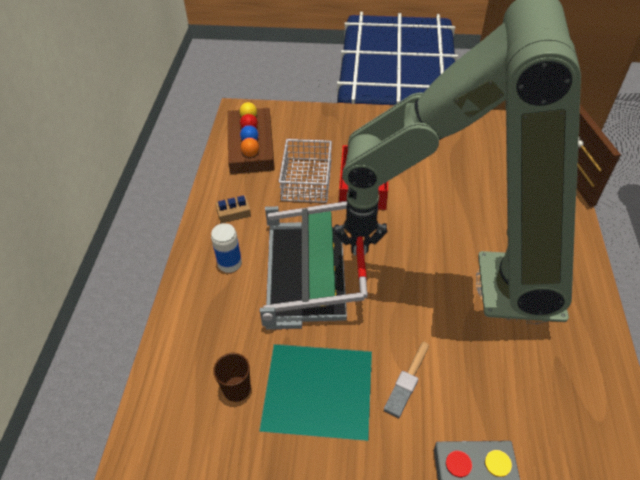

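```bash
python3 -m handwheel '[[0,0,0,0,-0.001,0.009,0.1],[0,0,0,0,-0.001,0.009,0.1],[0,0,0,0,-0.001,0.008,0.1],[0,0,0,0,0,0.004,0.1],[0,0,0,0,0,0,0.1],[0,0,0,0,0,0,0.1]]'; python3 -m handwheel '[[0,0,0,0,0,0.002,0.1],[0,0,0,0,0,0,0.1]]';python3 -m handwheel '[[0,0,0,0,0,0.002,0.1],[0,0,0,0,0,0,0.1]]'
```

```text
time_s: 28.15
position: [0.4217, -0.0099, 0.0564]
eef_rot: [3.14, -0.0, 1.687]
wrist_force: [-3.7, 1.6, 11.9]
opening: 0.0177
time_s: 28.32
position: [0.4216, -0.0099, 0.0545]
eef_rot: [3.14, -0.0, 1.687]
wrist_force: [-3.9, 1.0, 11.8]
opening: 0.0178
time_s: 28.48
position: [0.4215, -0.0099, 0.0526]
eef_rot: [3.14, -0.0, 1.688]
wrist_force: [-5.6, 1.3, 12.4]
opening: 0.0179
```

```bash
for i in 1; do python3 -m handwheel '[[0,0,0,0,0,0.002,0.1],[0,0,0,0,0,0,0.1]]'; done; python3 -m handwheel '[[0,0,0,0,0,0.002,0.1],[0,0,0,0,0,0,0.1]]';python3 -m handwheel '[[0,0,0,0,0,0.0015,0.1],[0,0,0,0,0,0,0.1]]'
```

```text
time_s: 28.65
position: [0.4215, -0.0099, 0.0506]
eef_rot: [3.14, -0.0, 1.687]
wrist_force: [-5.6, 0.9, 13.3]
opening: 0.018
time_s: 28.82
position: [0.4215, -0.0099, 0.0487]
eef_rot: [3.14, -0.0, 1.687]
wrist_force: [-5.1, 0.2, 14.1]
opening: 0.018
time_s: 28.98
position: [0.4214, -0.0099, 0.0473]
eef_rot: [3.14, -0.0, 1.687]
wrist_force: [-7.2, 0.6, 14.7]
opening: 0.018
```

```bash
python3 -m handwheel '[[0,0,0,0,0,0.0015,0.1],[0,0,0,0,0,0,0.1]]';python3 -m handwheel '[[0,0,0,0,0,0.0015,0.1],[0,0,0,0,0,0,0.1]]'; python3 - <<'E'
from h import *
snap('wrist','w19.png');snap('side','s19.png')
E
```

```text
time_s: 29.15
position: [0.4212, -0.0099, 0.0454]
eef_rot: [3.141, -0.0, 1.688]
wrist_force: [-3.0, 0.8, 8.4]
opening: 0.0177
time_s: 29.32
position: [0.4212, -0.0099, 0.0437]
eef_rot: [-3.142, -0.0, 1.688]
wrist_force: [-3.1, 1.8, 8.5]
opening: 0.0175
```

View pics/w19.png

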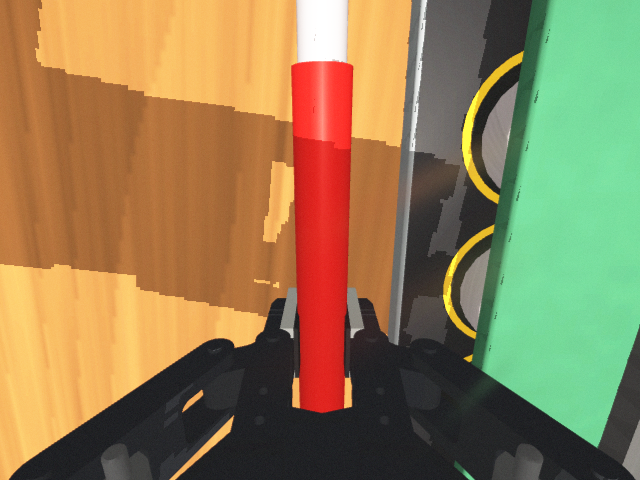

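View pics/s19.png

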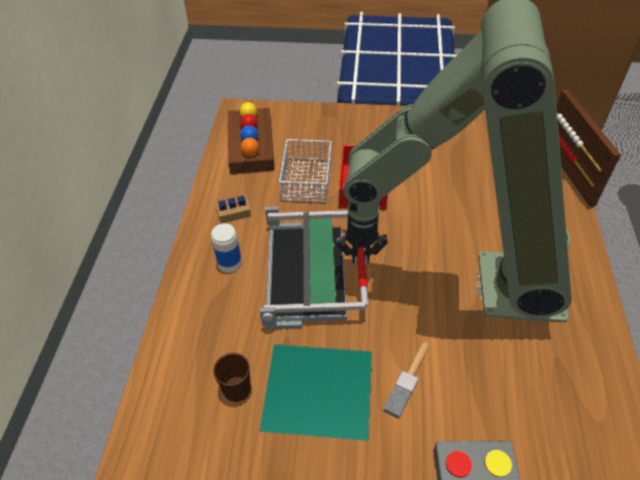

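```bash
cat > bar.py <<'E'
from h import *
def bar(fn,r0=80,r1=285):
    c=snap('wrist',fn)
    hsv=cv2.cvtColor(c['frame'],cv2.COLOR_RGB2HSV)
    m=(cv2.inRange(hsv,(0,170,60),(8,255,255))|cv2.inRange(hsv,(172,170,60),(179,255,255)))
    L=[];Rr=[]
    for v in range(r0,r1):
        u=np.nonzero(m[v,230:420])[0]+230
        if len(u)>10: L.append(ray(c,u.min()-.5,v)[1]);Rr.append(ray(c,u.max()+.5,v)[1])
    def plane(D): D=np.array(D);D/=np.linalg.norm(D,axis=1)[:,None];return np.linalg.svd(D)[2][2]
    a,b=plane(L),plane(Rr)
    if a@b<0:b=-b
    ang=np.arccos(a@b);D=.01/np.sin(ang/2)
    o=c['pose'][:3,3];ax=np.cross(a,b);ax/=np.linalg.norm(ax)
    # bisector dir, perpendicular to axis, toward down
    n=(a+b);n/=np.linalg.norm(n);d=np.cross(ax,n);d*=-np.sign(d[2])
    p=o+D*d
    print('rows',len(L),'D %.4f'%D,'axis',ax.round(3),'axis pt',p.round(4),'cam',o.round(4))
    return p
if __name__=='__main__':
    import sys;bar(sys.argv[1])
E
python3 bar.py w20.png; python3 go.py .42 -.01 .04
```

```text
rows 205 D 0.1187 axis [ 0.114 -0.993  0.015] axis pt [0.4135 0.0671 0.0668] cam [0.4132 0.0689 0.1855]
t 29.47 pos [ 0.4212 -0.0099  0.0438] rpy [-3.1415e+00 -3.0000e-04  1.6875e+00] F [-3.   1.9  9.2] open 0.0179
shift in current tool axes [ 0.0001 -0.0012  0.0038]  turn [-0.0001 -0.0003  0.0005]
shift in target tool axes [ 0.0001 -0.0012  0.0038]
```

```bash
python3 -m handwheel '[[0,0,0,0,0,0,0.05],[0,0,0,0,0,0,0.05]]' 110; python3 bar.py w21.png; python3 -m handwheel '[[0,0,0,0,0,0.0015,0.05],[0,0,0,0,0,0,0.05]]'; python3 -m handwheel '[[0,0,0,0,0,0.0015,0.05],[0,0,0,0,0,0,0.05]]';python3 bar.py w22.png
```

```text
time_s: 29.63
position: [0.4212, -0.0099, 0.0438]
eef_rot: [-3.142, -0.0, 1.688]
wrist_force: [-2.9, 0.9, 9.1]
opening: 0.0173
rows 205 D 0.1188 axis [ 0.114 -0.993  0.014] axis pt [0.4135 0.0673 0.0667] cam [0.4133 0.0689 0.1855]
time_s: 29.85
position: [0.4212, -0.0099, 0.0423]
eef_rot: [3.142, -0.0, 1.688]
wrist_force: [-2.8, 0.7, 9.9]
opening: 0.0171
time_s: 30.02
position: [0.4212, -0.0099, 0.0413]
eef_rot: [3.141, -0.0, 1.687]
wrist_force: [-5.0, 0.6, 17.9]
opening: 0.0177
rows 205 D 0.1188 axis [ 0.115 -0.993  0.015] axis pt [0.4135 0.0672 0.0642] cam [0.4133 0.0689 0.183 ]
```

```bash
python3 -m handwheel '[[0,0,0,0,0,0.001,0.05],[0,0,0,0,0,0,0.05]]'; python3 -m handwheel '[[0,0,0,0,0,0.001,0.05],[0,0,0,0,0,0,0.05]]';python3 bar.py w23.png
```

```text
time_s: 30.23
position: [0.4213, -0.0099, 0.0408]
eef_rot: [3.141, -0.0, 1.688]
wrist_force: [-5.8, 0.4, 22.5]
opening: 0.0174
time_s: 30.4
position: [0.4213, -0.0099, 0.0403]
eef_rot: [3.141, -0.0, 1.687]
wrist_force: [-8.1, 0.7, 28.4]
opening: 0.0171
rows 205 D 0.1187 axis [ 0.115 -0.993  0.011] axis pt [0.4135 0.0677 0.0633] cam [0.4132 0.0689 0.182 ]
```

```bash
python3 -m handwheel '[[0,0,0,0,0,0.0005,0.05],[0,0,0,0,0,0,0.05],[0,0,0,0,0,0,0.05],[0,0,0,0,0,0,0.05],[0,0,0,0,0,0,0.05],[0,0,0,0,0,0,0.05],[0,0,0,0,0,0,0.05],[0,0,0,0,0,0,0.05],[0,0,0,0,0,0,0.05],[0,0,0,0,0,0,0.05],[0,0,0,0,0,0,0.05],[0,0,0,0,0,0,0.05],[0,0,0,0,0,0,0.05],[0,0,0,0,0,0,0.05],[0,0,0,0,0,0,0.05],[0,0,0,0,0,0,0.05],[0,0,0,0,0,0,0.05],[0,0,0,0,0,0,0.05],[0,0,0,0,0,0,0.05],[0,0,0,0,0,0,0.05]]'; python3 bar.py w24.png;  python3 - <<'E'
from h import *
snap('scene','c24.png')
E
```

```text
time_s: 32.12
position: [0.4213, -0.0099, 0.0401]
eef_rot: [3.141, -0.0, 1.688]
wrist_force: [-8.9, 1.0, 30.1]
opening: 0.0173
rows 205 D 0.1186 axis [ 0.115 -0.993  0.009] axis pt [0.4134 0.0678 0.0632] cam [0.4132 0.0689 0.1818]
```

View pics/c24.png

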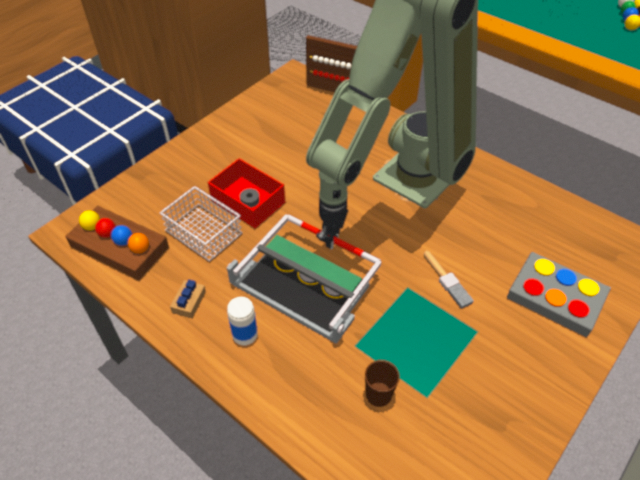

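```bash
python3 - <<'E'
import numpy as np
a=np.radians(5)-np.linspace(1.66,0.02,55)
y=.235*np.sin(a);z=-.235*np.cos(a)
r=[]
for i in range(54): r.append("[0,0,0,0,%.4f,%.4f,0.05]"%(y[i+1]-y[i],z[i+1]-z[i]))
for k in range(3): print(','.join(r[18*k:18*k+18]));print()
E
```

```text
[0,0,0,0,0.0001,-0.0071,0.05],[0,0,0,0,0.0003,-0.0071,0.05],[0,0,0,0,0.0005,-0.0071,0.05],[0,0,0,0,0.0007,-0.0071,0.05],[0,0,0,0,0.0010,-0.0071,0.05],[0,0,0,0,0.0012,-0.0070,0.05],[0,0,0,0,0.0014,-0.0070,0.05],[0,0,0,0,0.0016,-0.0070,0.05],[0,0,0,0,0.0018,-0.0069,0.05],[0,0,0,0,0.0020,-0.0068,0.05],[0,0,0,0,0.0022,-0.0068,0.05],[0,0,0,0,0.0024,-0.0067,0.05],[0,0,0,0,0.0026,-0.0066,0.05],[0,0,0,0,0.0028,-0.0066,0.05],[0,0,0,0,0.0030,-0.0065,0.05],[0,0,0,0,0.0032,-0.0064,0.05],[0,0,0,0,0.0034,-0.0063,0.05],[0,0,0,0,0.0036,-0.0062,0.05]

[0,0,0,0,0.0038,-0.0060,0.05],[0,0,0,0,0.0040,-0.0059,0.05],[0,0,0,0,0.0042,-0.0058,0.05],[0,0,0,0,0.0043,-0.0057,0.05],[0,0,0,0,0.0045,-0.0055,0.05],[0,0,0,0,0.0047,-0.0054,0.05],[0,0,0,0,0.0048,-0.0053,0.05],[0,0,0,0,0.0050,-0.0051,0.05],[0,0,0,0,0.0051,-0.0050,0.05],[0,0,0,0,0.0053,-0.0048,0.05],[0,0,0,0,0.0054,-0.0046,0.05],[0,0,0,0,0.0056,-0.0045,0.05],[0,0,0,0,0.0057,-0.0043,0.05],[0,0,0,0,0.0058,-0.0041,0.05],[0,0,0,0,0.0059,-0.0039,0.05],[0,0,0,0,0.0061,-0.0038,0.05],[0,0,0,0,0.0062,-0.0036,0.05],[0,0,0,0,0.0063,-0.0034,0.05]

[0,0,0,0,0.0064,-0.0032,0.05],[0,0,0,0,0.0065,-0.0030,0.05],[0,0,0,0,0.0066,-0.0028,0.05],[0,0,0,0,0.0066,-0.0026,0.05],[0,0,0,0,0.0067,-0.0024,0.05],[0,0,0,0,0.0068,-0.0022,0.05],[0,0,0,0,0.0069,-0.0020,0.05],[0,0,0,0,0.0069,-0.0018,0.05],[0,0,0,0,0.0070,-0.0016,0.05],[0,0,0,0,0.0070,-0.0014,0.05],[0,0,0,0,0.0070,-0.0011,0.05],[0,0,0,0,0.0071,-0.0009,0.05],[0,0,0,0,0.0071,-0.0007,0.05],[0,0,0,0,0.0071,-0.0005,0.05],[0,0,0,0,0.0071,-0.0003,0.05],[0,0,0,0,0.0071,-0.0001,0.05],[0,0,0,0,0.0071,0.0002,0.05],[0,0,0,0,0.0071,0.0004,0.05]
```

```bash
python3 -m handwheel '[[0,0,0,0,0,-0.003,0.05],[0,0,0,0,0.0003,-0.007,0.05],[0,0,0,0,0.0003,-0.007,0.05],[0,0,0,0,0.0005,-0.007,0.05],[0,0,0,0,0.0007,-0.007,0.05],[0,0,0,0,0.001,-0.007,0.05],[0,0,0,0,0.0012,-0.007,0.05],[0,0,0,0,0.0014,-0.007,0.05],[0,0,0,0,0.0016,-0.007,0.05],[0,0,0,0,0.0018,-0.0069,0.05],[0,0,0,0,0.002,-0.0068,0.05],[0,0,0,0,0.0022,-0.0068,0.05],[0,0,0,0,0.0024,-0.0067,0.05],[0,0,0,0,0.0026,-0.0066,0.05],[0,0,0,0,0.0028,-0.0066,0.05],[0,0,0,0,0.003,-0.0065,0.05],[0,0,0,0,0.0032,-0.0064,0.05],[0,0,0,0,0.0034,-0.0063,0.05],[0,0,0,0,0.0036,-0.0062,0.05]]';python3 bar.py w25.png
```

```text
time_s: 33.8
position: [0.4517, -0.0064, 0.1631]
eef_rot: [-3.134, -0.0, 1.688]
wrist_force: [-13.0, -2.2, 12.0]
opening: 0.0174
rows 205 D 0.1236 axis [ 0.115 -0.993  0.007] axis pt [0.444  0.0717 0.1813] cam [0.4449 0.0726 0.3048]
```

```bash
python3 -m handwheel '[[0,0,0,0,0.0018,-0.006,0.05],[0,0,0,0,0.002,-0.0059,0.05],[0,0,0,0,0.0042,-0.0058,0.05],[0,0,0,0,0.0043,-0.0057,0.05],[0,0,0,0,0.0045,-0.0055,0.05],[0,0,0,0,0.0047,-0.0054,0.05],[0,0,0,0,0.0048,-0.0053,0.05],[0,0,0,0,0.005,-0.0051,0.05],[0,0,0,0,0.0051,-0.005,0.05],[0,0,0,0,0.0053,-0.0048,0.05]]';python3 bar.py w26.png
python3 -m handwheel '[[0,0,0,0,0.0054,-0.0046,0.05],[0,0,0,0,0.0056,-0.0045,0.05],[0,0,0,0,0.0057,-0.0043,0.05],[0,0,0,0,0.0058,-0.0041,0.05],[0,0,0,0,0.0059,-0.0039,0.05],[0,0,0,0,0.0061,-0.0038,0.05],[0,0,0,0,0.0062,-0.0036,0.05],[0,0,0,0,0.0063,-0.0034,0.05]]';python3 bar.py w27.png
```

```text
time_s: 34.68
position: [0.4928, -0.0016, 0.2187]
eef_rot: [-3.133, -0.0, 1.688]
wrist_force: [-14.3, -1.7, 15.2]
opening: 0.0167
rows 205 D 0.1270 axis [ 0.116 -0.993  0.002] axis pt [0.4851 0.0771 0.2333] cam [0.486  0.0775 0.3603]
time_s: 35.4
position: [0.5408, 0.0037, 0.2547]
eef_rot: [-3.14, 0.001, 1.688]
wrist_force: [-16.0, -0.6, 38.1]
opening: 0.0166
rows 205 D 0.1270 axis [ 0.115 -0.993 -0.007] axis pt [0.5327 0.0836 0.2693] cam [0.533  0.0828 0.3963]
```

```bash
python3 -m handwheel '[[0,0,0,0,0,-0.003,0.05],[0,0,0,0,-0.001,-0.002,0.05],[0,0,0,0,0,0,0.05]]';python3 go.py .676 .018 .2835; python3 bar.py w28.png
```

```text
time_s: 35.7
position: [0.5461, 0.0043, 0.2576]
eef_rot: [3.13, 0.001, 1.689]
wrist_force: [1.0, -0.6, 11.3]
opening: 0.0169
t 35.70 pos [0.5461 0.0043 0.2576] rpy [3.1296e+00 1.3000e-03 1.6887e+00] F [ 1.  -0.6 11.3] open 0.0169
shift in current tool axes [-0.0017  0.1309 -0.0243]  turn [0.012  0.0013 0.0017]
shift in target tool axes [-0.0014  0.1306 -0.0259]
rows 205 D 0.1270 axis [ 0.115 -0.993 -0.003] axis pt [0.5381 0.0837 0.2722] cam [0.5363 0.0832 0.3992]
```

```bash
python3 -m handwheel '[[0,0,0,0,0.0064,-0.0032,0.05],[0,0,0,0,0.0065,-0.0031,0.05],[0,0,0,0,0.0066,-0.0029,0.05],[0,0,0,0,0.0066,-0.0027,0.05],[0,0,0,0,0.0067,-0.0025,0.05],[0,0,0,0,0.0068,-0.0023,0.05],[0,0,0,0,0.0069,-0.002,0.05],[0,0,0,0,0.0069,-0.0018,0.05],[0,0,0,0,0.007,-0.0016,0.05]]'; python3 -m handwheel '[[0,0,0,0,0.007,-0.0014,0.05],[0,0,0,0,0.007,-0.0012,0.05],[0,0,0,0,0.0071,-0.0009,0.05],[0,0,0,0,0.0071,-0.0007,0.05],[0,0,0,0,0.0071,-0.0005,0.05],[0,0,0,0,0.006,-0.0003,0.05],[0,0,0,0,0.0055,-0.0001,0.05],[0,0,0,0,0.005,0.0002,0.05],[0,0,0,0,0.004,0.0002,0.05]]'; python3 -m handwheel '[[0,0,0,0,0.003,0,0.05],[0,0,0,0,0.002,0,0.05],[0,0,0,0,0,0,0.05]]';python3 go.py .676 .018 .2835; python3 bar.py w29.png
```

```text
time_s: 36.5
position: [0.6038, 0.0111, 0.2812]
eef_rot: [3.134, 0.001, 1.689]
wrist_force: [-5.2, -0.1, 17.6]
opening: 0.017
time_s: 37.25
position: [0.6616, 0.0183, 0.2841]
eef_rot: [3.13, -0.0, 1.688]
wrist_force: [1.6, 8.8, 10.0]
opening: 0.017
time_s: 37.5
position: [0.667, 0.0187, 0.2836]
eef_rot: [3.129, 0.001, 1.688]
wrist_force: [6.6, -19.2, 4.4]
opening: 0.0162
t 37.50 pos [0.667  0.0187 0.2836] rpy [3.1291e+00 9.0000e-04 1.6881e+00] F [  6.6 -19.2   4.4] open 0.0162
shift in current tool axes [-0.0017  0.0089  0.0003]  turn [0.0125 0.0009 0.0011]
shift in target tool axes [-0.0017  0.0089  0.0001]
rows 205 D 0.1258 axis [ 0.114 -0.993  0.003] axis pt [0.6591 0.0973 0.2995] cam [0.6572 0.0975 0.4252]
```

```bash
python3 -m handwheel '[[0,0,0,0,0.002,0,0.05],[0,0,0,0,0.002,0,0.05],[0,0,0,0,0.002,0,0.05],[0,0,0,0,0.001,0,0.05],[0,0,0,0,0,0,0.05],[0,0,0,0,0,0,0.05],[0,0,0,0,0,0,0.05]]'; python3 go.py .676 .018 .2835; python3 -m handwheel '[[0,0,0,0,0,0,0.05],[0,0,0,0,0,0,0.05]]' 30;python3 go.py .676 .018 .2835
```

```text
time_s: 38.13
position: [0.6731, 0.0197, 0.283]
eef_rot: [3.131, -0.0, 1.687]
wrist_force: [1.6, 9.2, 8.7]
opening: 0.0165
t 38.13 pos [0.6731 0.0197 0.283 ] rpy [ 3.1311e+00 -4.0000e-04  1.6874e+00] F [1.6 9.2 8.7] open 0.0165
shift in current tool axes [-0.002   0.0027 -0.0004]  turn [ 0.0105 -0.0004  0.0004]
shift in target tool axes [-0.002   0.0027 -0.0005]
time_s: 38.3
position: [0.673, 0.0198, 0.283]
eef_rot: [3.131, -0.001, 1.687]
wrist_force: [1.6, 19.3, 9.8]
opening: 0.0162
t 38.30 pos [0.673  0.0198 0.283 ] rpy [ 3.1313e+00 -7.0000e-04  1.6873e+00] F [ 1.6 19.3  9.8] open 0.0162
shift in current tool axes [-0.0021  0.0028 -0.0004]  turn [ 0.0103 -0.0007  0.0003]
shift in target tool axes [-0.0021  0.0028 -0.0005]
```

Essentially home (within 0.015 rad). Release slowly and lift off.

```bash
python3 -m handwheel '[[0,0,0,0,0.001,0,0.15],[0,0,0,0,0,0,0.25],[0,0,0,0,0,0,0.35],[0,0,0,0,0,0,0.5],[0,0,0,0,0,0,0.7],[0,0,0,0,0,0,1],[0,0,0,0,0,0,1],[0,0,0,0,0,0,1],[0,0,0,0,0,0,1],[0,0,0,0,0,-0.02,1],[0,0,0,0,0,-0.03,1],[0,0,0,0,0,-0.03,1],[0,0,0,0,0,0,1]]'; python3 bar.py w30.png; python3 - <<'E'
from h import *
snap('side','s30.png')
E
python3 go.py .45 .02 .36
```

```text
time_s: 39.38
position: [0.6722, 0.0192, 0.3681]
eef_rot: [3.129, 0.001, 1.688]
wrist_force: [-0.4, -0.3, 0.7]
opening: 0.0855
rows 190 D 0.2112 axis [ 0.116 -0.993 -0.015] axis pt [0.6676 0.1019 0.2986] cam [0.6625 0.0981 0.5096]
t 39.48 pos [0.6708 0.0192 0.3625] rpy [3.1383e+00 2.0000e-04 1.6878e+00] F [ 0.7  0.1 -0.9] open 0.0857
shift in current tool axes [ 0.0266 -0.2192  0.0018]  turn [0.0033 0.0002 0.0008]
shift in target tool axes [ 0.0264 -0.2193  0.0025]
```

View pics/w30.png

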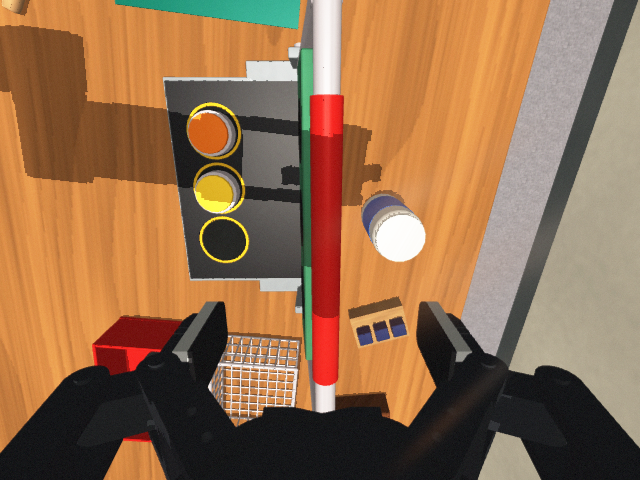

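View pics/s30.png

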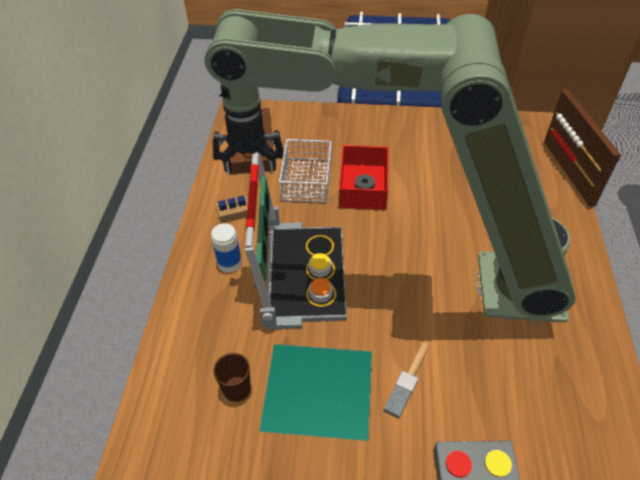

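```bash
python3 go.py .528 .0005 .2; python3 -m handwheel '[[0,0,0,0,-0.02,0,1],[0,0,0,0,-0.03,0,1],[0,0,0,0,-0.03,0,1],[0,0,0,0,-0.03,0,1],[0,0,0,0,-0.03,0,1],[0,0,0,-0.002,-0.004,0.01,1],[0,0,0,0,0,0.03,1],[0,0,0,0,0,0.03,1],[0,0,0,0,0,0.03,1],[0,0,0,0,0,0.03,1],[0,0,0,0,0,0.03,1],[0,0,0,0,0,0,1],[0,0,0,0,0,0,1]]'
python3 - <<'E'
from meas import *
c=snap('wrist','w31.png')
[print(b) for b in blobs(c,(22,150,150),(35,255,255),0.052,mn=1200)]
[print(b) for b in blobs(c,(5,190,150),(18,255,255),0.052,mn=300,roi=(230,0,420,300))]
E
python3 go.py .528 .0005 .022
```

```text
t 39.48 pos [0.6708 0.0192 0.3625] rpy [3.1383e+00 2.0000e-04 1.6878e+00] F [ 0.7  0.1 -0.9] open 0.0857
shift in current tool axes [-0.0019 -0.1446  0.162 ]  turn [0.0033 0.0002 0.0008]
shift in target tool axes [-0.002  -0.144   0.1625]
time_s: 40.57
position: [0.5262, 0.0005, 0.1991]
eef_rot: [-3.136, -0.001, 1.688]
wrist_force: [0.3, -0.3, 1.1]
opening: 0.0854
([295, 197, 57, 55, 2383], 'circ', array([0.5281, 0.0001]), np.float64(0.024956553131678185), 'res', np.float64(0.00033277508277270535))
([294, 124, 60, 40, 1707], 'circ', array([0.5195, 0.0733]), np.float64(0.019730025788558217), 'res', np.float64(0.004649768131665651))
t 40.62 pos [5.277e-01 4.000e-04 2.011e-01] rpy [-3.1409e+00 -2.0000e-04  1.6877e+00] F [ 0.2 -0.5  0.2] open 0.0851
shift in current tool axes [0.     0.0004 0.1791]  turn [-0.0007 -0.0002  0.0007]
shift in target tool axes [1.000e-04 3.000e-04 1.791e-01]
```

View pics/w31.png

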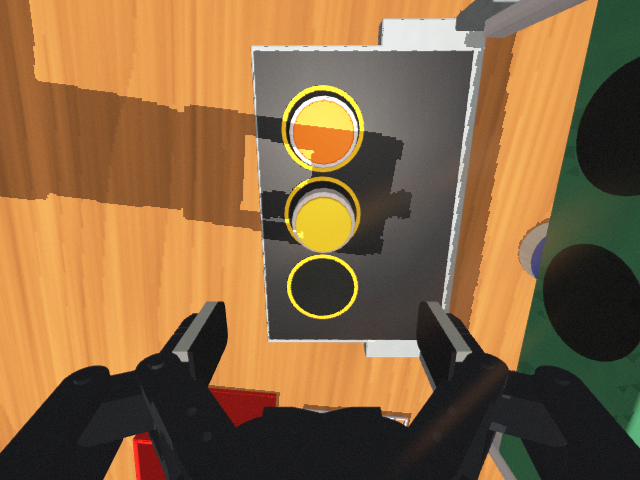

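```bash
python3 -m handwheel '[[0,0,0,0,0,0.02,1],[0,0,0,0,0,0.03,1],[0,0,0,0,0,0.03,1],[0,0,0,0,0,0.03,1],[0,0,0,0,0,0.025,1],[0,0,0,0,0,0.02,1],[0,0,0,0,0,0.014,1],[0,0,0,0,0,0.008,1],[0,0,0,0,0,0,1],[0,0,0,0,0,0,0.8],[0,0,0,0,0,0,0.5],[0,0,0,0,0,0,0.5],[0,0,0,0,0,0,0.5],[0,0,0,0,0,0,0.5],[0,0,0,0,0,0,0.5]]' 40
python3 -m handwheel '[[0,0,0,0,0,-0.01,0.5],[0,0,0,0,0,-0.02,0.5],[0,0,0,0,0,-0.03,0.5],[0,0,0,0,0,-0.03,0.5],[0,0,0,0,0,-0.03,0.5],[0,0,0,0,0,-0.03,0.5],[0,0,0,0,0,-0.03,0.5],[0,0,0,0,0,0,0.5]]'; python3 go.py 0.6025 -0.385 0.2
```

```text
time_s: 41.87
position: [0.5274, 0.0003, 0.0258]
eef_rot: [3.142, 0.0, 1.688]
wrist_force: [-3.1, -0.9, 5.7]
opening: 0.0586
time_s: 42.53
position: [0.5314, 0.0004, 0.2116]
eef_rot: [3.127, 0.002, 1.688]
wrist_force: [-0.0, -0.0, -1.5]
opening: 0.0581
t 42.53 pos [5.314e-01 4.000e-04 2.116e-01] rpy [3.1269e+00 1.9000e-03 1.6878e+00] F [-0.  -0.  -1.5] open 0.0581
shift in current tool axes [-0.391   0.0254  0.0127]  turn [0.0147 0.0019 0.0008]
shift in target tool axes [-0.391   0.0259  0.0116]
```

```bash
python3 -m handwheel '[[0,0,0,-0.023,0,0,0.5],[0,0,0,-0.023,0,0,0.5],[0,0,0,-0.023,0,0,0.5],[0,0,0,-0.023,0,0,0.5],[0,0,0,-0.023,0,0,0.5],[0,0,0,-0.023,0,0,0.5],[0,0,0,-0.023,0,0,0.5],[0,0,0,-0.023,0,0,0.5],[0,0,0,-0.023,0,0,0.5],[0,0,0,-0.023,0,0,0.5],[0,0,0,-0.023,0,0,0.5],[0,0,0,-0.023,0,0,0.5],[0,0,0,-0.023,0.007,0,0.5],[0,0,0,-0.023,0.007,0,0.5],[0,0,0,-0.023,0.007,0,0.5],[0,0,0,-0.023,0.007,0,0.5],[0,0,0,-0.023,0,0,0.5],[0,0,0,0,0,0,0.5],[0,0,0,0,0,0,0.5]]'; python3 - <<'E'
from meas import *
c=snap('wrist','w32.png')
E
python3 go.py 0.6025 -0.385 0.07
```

```text
time_s: 44.12
position: [0.6007, -0.3854, 0.203]
eef_rot: [-3.141, -0.001, 1.686]
wrist_force: [-0.2, 0.4, -3.2]
opening: 0.0582
t 44.17 pos [ 0.6007 -0.3844  0.2033] rpy [-3.1407e+00 -1.6000e-03  1.6871e+00] F [-1.3  0.4 -3.9] open 0.0582
shift in current tool axes [-0.001   0.0018  0.1333]  turn [-0.0009 -0.0016  0.0001]
shift in target tool axes [-0.0008  0.0017  0.1333]
```

View pics/w32.png

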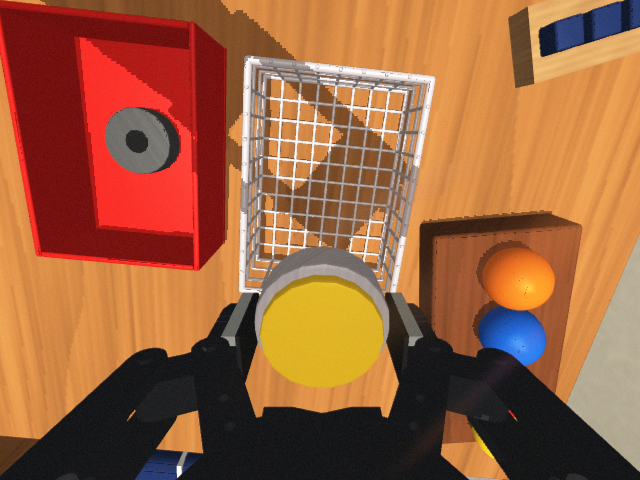

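```bash
python3 - <<'E'
from meas import *
c=snap('wrist','w33.png')
for p in [(246,57),(433,75),(241,290),(396,290)]: print(onz(c,*p,.08)[:2])
E
```

```text
[ 0.5332 -0.261 ]
[ 0.6685 -0.257 ]
[ 0.5372 -0.446 ]
[ 0.6737 -0.4301]
```

```bash
python3 -m handwheel '[[0,0,0,0,0.002,0.02,0.5],[0,0,0,0,0,0.03,0.5],[0,0,0,0,0,0.03,0.5],[0,0,0,0,0,0.03,0.5],[0,0,0,0,0,0.025,0.5],[0,0,0,0,0,0.015,0.5],[0,0,0,0,0,0,0.5],[0,0,0,0,0,0,0.5],[0,0,0,0,0,0,0.8],[0,0,0,0,0,0,0.83],[0,0,0,0,0,0,0.83],[0,0,0,0,0,0,0.83],[0,0,0,0,0,0,0.83],[0,0,0,0,0,-0.02,0.83],[0,0,0,0,0,-0.03,0.83],[0,0,0,0,0,-0.03,0.83],[0,0,0,0,0,-0.03,1],[0,0,0,0,0,-0.03,1],[0,0,0,0,0,0,1]]'; python3 - <<'E'
from meas import *
c=snap('wrist','w34.png')
c=snap('side','s34.png')
[print(b) for b in blobs(c,(5,190,150),(18,255,255),0.052,mn=100,roi=(280,220,345,315))]
E
python3 go.py .519 .081 .2
```

```text
time_s: 45.8
position: [0.6059, -0.3863, 0.2024]
eef_rot: [3.131, 0.009, 1.688]
wrist_force: [1.1, -0.1, 1.4]
opening: 0.0853
([312, 278, 18, 17, 254], 'circ', array([0.5168, 0.0793]), np.float64(0.024001953465182392), 'res', np.float64(0.0016305138420774318))
t 45.90 pos [ 0.6037 -0.3848  0.196 ] rpy [3.1385e+00 2.4000e-03 1.6877e+00] F [-0.3  1.  -0.2] open 0.0856
shift in current tool axes [ 0.4725 -0.0298 -0.0052]  turn [0.0031 0.0024 0.0007]
shift in target tool axes [ 0.4725 -0.0301 -0.004 ]
```

View pics/w34.png

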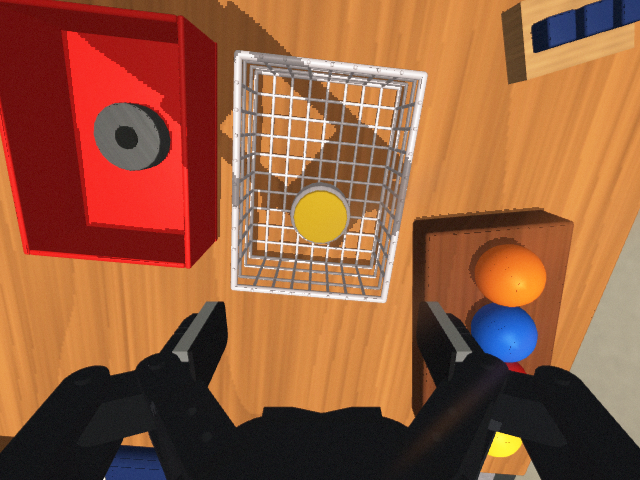

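```bash
python3 -m handwheel '[[0,0,0,0.02,-0.015,-0.004,1],[0,0,0,0.0266,-0.015,0,1],[0,0,0,0.0266,0,0,1],[0,0,0,0.0266,0,0,1],[0,0,0,0.0266,0,0,1],[0,0,0,0.0266,0,0,1],[0,0,0,0.0266,0,0,1],[0,0,0,0.0266,0,0,1],[0,0,0,0.0266,0,0,1],[0,0,0,0.0266,0,0,1],[0,0,0,0.0266,0,0,1],[0,0,0,0.0266,0,0,1],[0,0,0,0.0266,0,0,1],[0,0,0,0.0266,0,0,1],[0,0,0,0.0266,0,0,1],[0,0,0,0.0266,0,0,1],[0,0,0,0.0266,0,0,1],[0,0,0,0.0266,0,0,1],[0,0,0,0,0,0,1],[0,0,0,0,0,0,1]]'; python3 - <<'E'
from meas import *
c=snap('wrist','w35.png')
[print(b) for b in blobs(c,(5,150,120),(34,255,255),0.052,mn=1200,roi=(270,150,370,260))]
E
python3 go.py .519 .081 .022
```

```text
time_s: 47.57
position: [0.5172, 0.0818, 0.1966]
eef_rot: [-3.139, 0.0, 1.69]
wrist_force: [-0.3, -0.0, 0.0]
opening: 0.0855
([294, 199, 57, 55, 2432], 'circ', array([0.5188, 0.0801]), np.float64(0.02507441082621029), 'res', np.float64(0.0003425052718175322))
t 47.62 pos [0.5175 0.081  0.1968] rpy [-3.1391e+00  5.0000e-04  1.6890e+00] F [ 0.3 -0.2  0.5] open 0.0857
shift in current tool axes [-1.000e-04  1.900e-03  1.748e-01]  turn [-0.0025  0.0005  0.002 ]
shift in target tool axes [-0.0002  0.0015  0.1748]
```

View pics/w35.png

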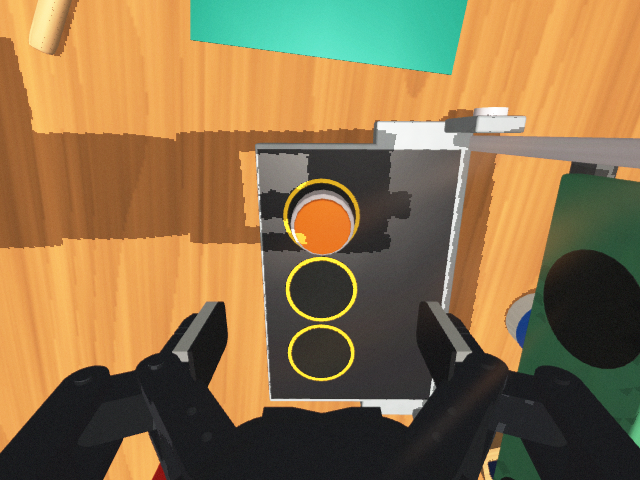

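Orange at (322,227), aligned. Grasp and lift.

```bash
python3 -m handwheel '[[0,0,0,-0.001,0.0015,0.02,1],[0,0,0,0,0,0.03,1],[0,0,0,0,0,0.03,1],[0,0,0,0,0,0.03,1],[0,0,0,0,0,0.025,1],[0,0,0,0,0,0.02,1],[0,0,0,0,0,0.012,1],[0,0,0,0,0,0.006,1],[0,0,0,0,0,0,1],[0,0,0,0,0,0,0.8],[0,0,0,0,0,0,0.5],[0,0,0,0,0,0,0.5],[0,0,0,0,0,0,0.5],[0,0,0,0,0,0,0.5],[0,0,0,0,0,0,0.5]]' 40
python3 -m handwheel '[[0,0,0,0,0,-0.01,0.5],[0,0,0,0,0,-0.02,0.5],[0,0,0,0,0,-0.03,0.5],[0,0,0,0,0,-0.03,0.5],[0,0,0,0,0,-0.03,0.5],[0,0,0,0,0,-0.03,0.5],[0,0,0,0,0,-0.03,0.5],[0,0,0,0,0,0,0.5],[0,0,0,0,0,0,0.5],[0,0,0,0,0,0,0.5]]'; python3 go.py 0.601 -0.312 0.2
```

```text
time_s: 48.87
position: [0.5191, 0.0799, 0.0262]
eef_rot: [-3.141, 0.0, 1.688]
wrist_force: [-3.6, -1.9, 6.1]
opening: 0.0581
time_s: 49.7
position: [0.5192, 0.0802, 0.2046]
eef_rot: [-3.141, -0.0, 1.688]
wrist_force: [0.2, -0.1, -3.3]
opening: 0.0587
t 49.70 pos [0.5192 0.0802 0.2046] rpy [-3.1409e+00 -1.0000e-04  1.6879e+00] F [ 0.2 -0.1 -3.3] open 0.0587
shift in current tool axes [-0.3991  0.0354  0.0045]  turn [-0.0007 -0.0001  0.0009]
shift in target tool axes [-0.3991  0.0358  0.0046]
```

```bash
python3 -m handwheel '[[0,0,0,-0.0235,0,0,0.5],[0,0,0,-0.0235,0,0,0.5],[0,0,0,-0.0235,0,0,0.5],[0,0,0,-0.0235,0,0,0.5],[0,0,0,-0.0235,0,0,0.5],[0,0,0,-0.0235,0,0,0.5],[0,0,0,-0.0235,0,0,0.5],[0,0,0,-0.0235,0,0,0.5],[0,0,0,-0.0235,0,0,0.5],[0,0,0,-0.0235,0,0,0.5],[0,0,0,-0.0235,0,0,0.5],[0,0,0,-0.0235,0,0,0.5],[0,0,0,-0.0235,0.009,0,0.5],[0,0,0,-0.0235,0.009,0,0.5],[0,0,0,-0.0235,0.009,0,0.5],[0,0,0,-0.0235,0.009,0,0.5],[0,0,0,-0.0235,0,0,0.5],[0,0,0,0,0,0,0.5],[0,0,0,0,0,0,0.5]]'; python3 - <<'E'
from meas import *
c=snap('wrist','w36.png');c=snap('side','s36.png')
E
python3 go.py 0.602 -0.312 0.06
```

```text
time_s: 51.28
position: [0.6013, -0.3129, 0.2019]
eef_rot: [-3.138, -0.003, 1.686]
wrist_force: [0.0, 1.4, -2.1]
opening: 0.0582
t 51.38 pos [ 0.6015 -0.3114  0.2032] rpy [-3.1389e+00 -2.6000e-03  1.6878e+00] F [ 0.7  0.2 -2.5] open 0.0584
shift in current tool axes [-0.001   0.0008  0.1432]  turn [-0.0027 -0.0026  0.0008]
shift in target tool axes [-0.0007  0.0005  0.1432]
```

View pics/w36.png

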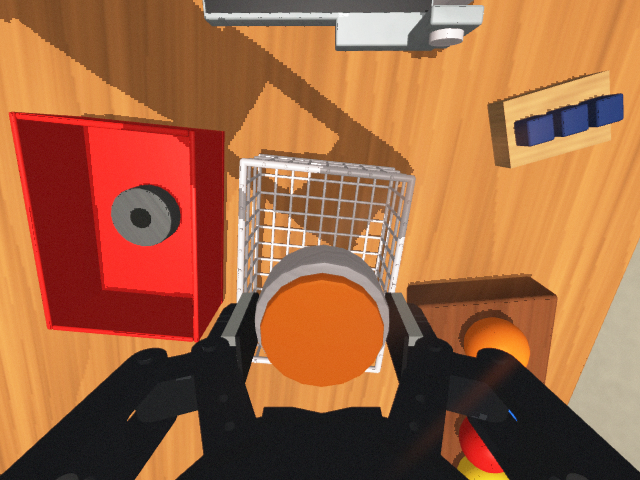

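View pics/s36.png

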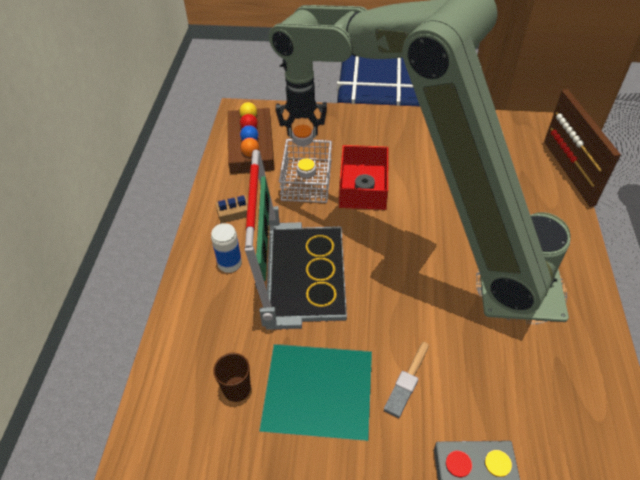

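```bash
python3 - <<'E'
from meas import *
c=snap('side','s37.png')
print(onz(c,306,166,.036)); print(proj(c,[.603,-.385,.036]))
print(proj(c,[.6,-.445,.08]),proj(c,[.6,-.257,.08]),proj(c,[.6,-.257,.0]))
E
```

```text
[ 0.6035 -0.3753  0.036 ]
(np.float64(306.5230761682736), np.float64(163.85963452731664))
(np.float64(309.1392191987423), np.float64(140.05320993047698)) (np.float64(302.19639002665696), np.float64(182.7414181718172)) (np.float64(303.2425126869541), np.float64(202.10828012405375))
```

```bash
python3 -m handwheel '[[0,0,0,0.005,0.001,0.02,0.5],[0,0,0,0,0,0.03,0.5],[0,0,0,0,0,0.03,0.5],[0,0,0,0,0,0.03,0.5],[0,0,0,0,0,0.025,0.5],[0,0,0,0,0,0.01,0.5],[0,0,0,0,0,0,0.5],[0,0,0,0,0,0,0.5],[0,0,0,0,0,0,0.8],[0,0,0,0,0,0,0.83],[0,0,0,0,0,0,0.83],[0,0,0,0,0,0,0.83],[0,0,0,0,0,0,0.83],[0,0,0,0,0,-0.02,0.83],[0,0,0,0,0,-0.03,0.83],[0,0,0,0,0,-0.03,0.83],[0,0,0,0,0,-0.03,1],[0,0,0,0,0,-0.03,1],[0,0,0,0,0,-0.03,1],[0,0,0,0,0,0,1]]'; python3 - <<'E'
from meas import *
c=snap('wrist','w38.png');c=snap('side','s38.png');snap('scene','c38.png')
E
```

```text
time_s: 53.1
position: [0.6053, -0.3087, 0.238]
eef_rot: [3.13, 0.008, 1.688]
wrist_force: [1.5, -0.2, 1.0]
opening: 0.0853
```

View pics/w38.png

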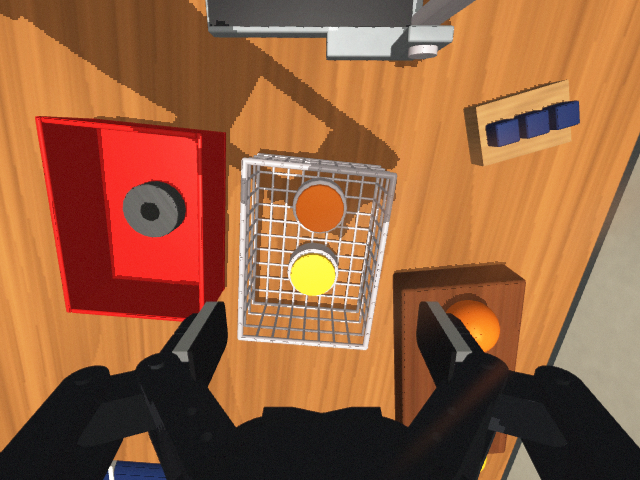

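View pics/s38.png

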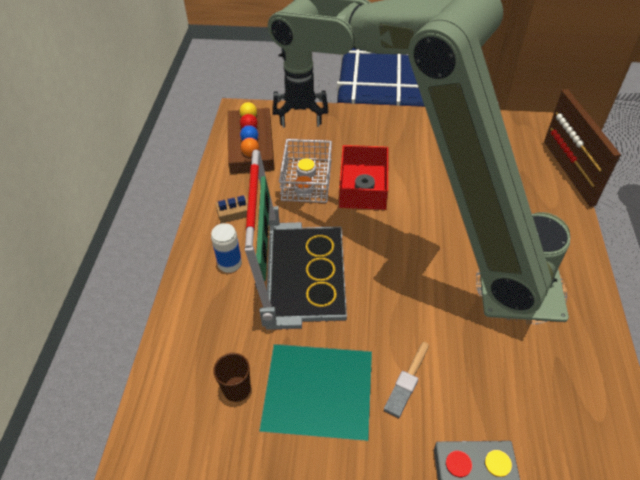

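View pics/c38.png

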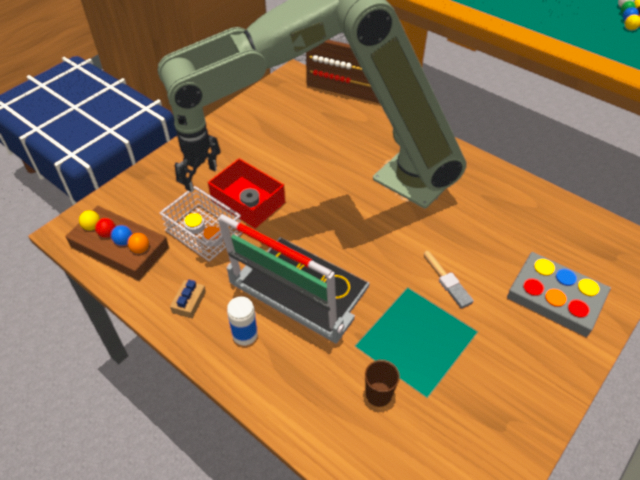

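Both pucks lie in the basket (orange at 320,207 and yellow at 313,273 in the wrist view). The scrap is in the red box, the lever is home, and the cup, can and brush are in their starting places. The robot is clear of everything, so I am handing in.

```bash
python3 -m handwheel '[[0,0,0,0,0,0,1],[0,0,0,0,0,0,1],[0,0,0,0,0,0,1],[0,0,0,0,0,0,1],[0,0,0,0,0,0,1],[0,0,0,0,0,0,1]]'; python3 -c "
from bench import manip
print(manip.finish_job())"
```

```text
time_s: 53.75
position: [0.6026, -0.3072, 0.2296]
eef_rot: [-3.141, -0.0, 1.688]
wrist_force: [0.8, 0.8, -1.2]
opening: 0.0859
the job is handed in; nothing more can be done
None
```

The job is done and handed in at about 54 s, in the order asked.

- **Scrap:** I dropped it into the red reject box first.
- **Pressing:** Only the yellow and orange pucks were there. I stood them cap up on the middle and left spots, measured within about 2 mm of the yellow and orange spot centres. The lever went down to its stop, where the wrist force rose to about 30 N while the bar gave only about 2 mm. I held it there for about 1.7 s, then eased it home in about 6 s, still gripped.
- **Basket:** Both pucks then went in side by side.

The last pictures showed:
- The scrap is in the reject box and both pucks are in the basket.
- The press is empty and the lever is upright at home.
- The cup, can and brush look unmoved; I judged that by eye and did not measure it.
- The gripper is clear of everything.

**What disagreed:**
- **Grip slip:** At 60 N the bar slipped a few millimetres in the pads near the bottom. I raised the grip to 110 N before going on to the stop.
- **Bar height:** At the stop the camera put the bar at 63 mm, against the 66 mm given. I took the force rise as proof of the stop.
- **Return path:** On the way back it ran slightly inside the lever's arc, so the wrist force reached 38 N for a moment until I corrected it.

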